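# Stack preserving jars in the steam tray and set the steam

## Robot

A 6-joint arm with a two-finger parallel gripper is mounted at the origin on a cart in front of the work surface, level with it; the furniture and walls round the work are solid. World frame = base frame: x ahead of the robot, y to its left, z up, the work surface at z = 0. Lengths are in m, angles in degrees, forces in N, time in s.
With the tool pointing down it reaches from about 0.35 to 0.975 m from the base axis. Payload 7.1 kg.
Tool frame: the origin (TCP) lies at the very end of the fingers, on their centre line; the grasp point (between the pads) lies 19 mm behind it (grip_point_offset is the distance from the TCP to the grasp point, in m); z points along the fingers, y is the direction in which the jaws open and shut (so a half turn about z gives the same grasp; the last joint's range is limited). The gripper opens to 88 mm and grips with 3 to 60 N. Pads are 20 mm wide; open, the fingers measure 115 mm over their backs; the gripper's body (75 mm by 178 mm) begins 61 mm behind the grasp point.
Start: joints at [69.614, 24.242, 93.386, -0, 62.372, -1.089], TCP at [0.207, 0.59, 0.223] pointing down, gripper open.
Joint ranges: [-172.04, 172.04], [-51.8, 120.97], [4.93, 147.93], [-75.15, 255.16], [6.16, 154.13], [-145.62, 145.62]. Speed limits (degrees/s): [136.94, 136.94, 172.46, 180, 180, 180].

## Interface

Orientations are given as a 3x3 rotation matrix whose columns are the frame's x, y, z axes.
In Python, from plant import * gives the robot as it stands.
- The arm moves only by the tool step_arm, never from a script. Its argument "series" is a list of rows, each a list of 7 numbers: the shift along the tool's x, y, z as a fraction of full scale, then the turn, a rotation vector about the tool's x, y, z as a fraction of full scale, then the opening, from -1 (shut) to 1 (fully open), so that 0 is half open. A call has 1 to 10 rows; each row is the pose to reach, as a shift and turn from the pose commanded when the call began, along the tool's axes at that moment; what a row does not reach only later rows make up. Full scale, the value 1, is 25 cm for a shift and 120 degrees for a turn. A row lasts 1/8 s, in which the tool goes at most 62.5 mm and 10.7 degrees, less where a joint would pass 70% of its speed; a pose out of reach is approached as far as the arm can. A call with a number of a shift or a turn outside -1 to 1 is refused whole. A call with a gripper value outside its range is refused whole. The fingers move at their own pace and stop on an object; "newtons" is the grip in N (left out, the last holds). Time passes only in rows, so rows that repeat a pose let the fingers close. It gives the time, the measured TCP pose, the force and the opening at its end, in the units of the state.
- observe(): the state, without advancing time (a new reading comes with each control period).
- grab_frame(name): name is "side" or "top"; returns a dict with "frame" (400x640x3 uint8, red, green, blue), "z_map" (400x640 float32, m along the optical axis (not along the pixel's ray), 0 where there is no reading), "vfov" (degrees; the focal length in pixels is half the picture's height over the tangent of half this angle, whatever the lens; pixels are square), "cx", "cy" (the principal point, pixels), "k1" (the pictures are not rectified: a ray, as slopes to the right and down, at radius r is drawn at 1 + k1 r^2 times it, then the intrinsics apply), "R" (3x3) and "t" (3): a world point X has camera coordinates R X + t. Camera axes: x right, y down, z forward; pixel columns grow to the right and rows downward; lengths in m; the calibration is good to about 2 mm. A picture is of the moment at which its call begins.
- hand_in(): hands the job in, once; it reports no verdict.
Trained networks look in a picture, given as the dict that the camera call returned (one of the last four; its "shot" number tells which), for a name from the list of things; names that differ only in an ending like _2 or _b are one class to them, and where a whole thing is asked for, a point or a joint stands for the part that bears it (a point fixed in the world has none). Each returns a list of dicts, best first, with "p" (0 to 1); they miss things now and then, are a little off and sometimes report something else, mostly with a low value. They report only what shows in the picture. A call takes as long as a camera call. They do not tell look-alikes from the thing itself.
- search_frame(picture, query): "at" ([column, row] in pixels, amid what is visible of it).
- silhouettes(picture, query): "pixels" (400x640 bool, what is visible of it) and "at" ([column, row] in pixels, amid what is visible of it).
The state is a dict: "clock": time; "q": joint angles; "joint_vel": joint speeds; "tau": joint torques, N m; "eef_pos": TCP position; "tcp_rot": TCP orientation; "ft_force": force on the tool from outside, world axes, zero at the start; "torque": the same for the moment, N m; "finger_gap": finger opening in m.
Only numpy, scipy, OpenCV 4.12 (cv2) and the standard library are available. Lean on these libraries where they do the work, as an engineer would, in place of code of your own. Each camera call takes 0.05 s, during which the arm holds its last target.

## Task

Get the steam tray ready: first shut its steam valve fully, take out the matchbox left in it and lay that flat on the worktop, then load every jar from the board upright into the tray as a pyramid, with a full bottom row of three and each further jar straddling the gap between two jars below it. Once all jars stand, turn the valve to half open (bar handle at 45 degrees); leave the spoon and the peeler alone.

Things in the scene. Friction and masses are not known exactly. Their poses are not given: they have to be found in the camera images.
- steam_tray: fixed low aluminium tray for three jars side by side; origin on the worktop under its middle, x across, y along it, z up. Inside 70 (x) by 198 mm (y), floor 16 mm above the worktop, rim 9 mm above the floor, 4 mm thick. Bottom row at x = 0, y = -64, 0, 64 mm; second row over the gaps at y = -32, 32, top jar at y = 0. The valve stands on a thin riser pipe at x = 0, y = -152 mm
- steam_valve (a joint): quarter-turn steam valve with an upright axis, in rad, about 0.06 N m of friction, stays where it is left: 0 = closed (bar handle along the tray's x, across the outlet pipe), 1.571 = fully open (bar along the tray's y, in line with the pipe); grows counter-clockwise seen from above; hard stops at both ends
- valve_handle (a point): middle of the valve's black bar handle, on the turning axis, 122 mm above the worktop; the bar is 60 mm long, 12 mm thick and 22 mm high (11 mm above and below this point), level, with its length along this frame's x; the frame turns with the handle, z up. The brass valve body (30 mm across) ends 9 mm under the bar
- jar_board: light wooden board on which the jars wait, fixed, 165 x 255 mm, 10 mm thick, long along its y; its origin lies on the worktop 30 mm from its middle towards its +y, z up. The worktop runs from x = 0.36 to 0.63 m; behind it a ledge with mugs rises 0.19 m. The worktop behind the tray is free
- jar1_mid (a point): closed glass jar with a flat yellow screw lid, 59 mm across and 80 mm tall, about 0.18 kg, flat top and foot, all jars alike; the point is its centre, 40 mm above its foot, z up along the jar. Stands upright on the board at the start. None if this jar is absent in this run
- jar2_mid (a point): closed glass jar with a flat yellow screw lid, 59 mm across and 80 mm tall, about 0.18 kg, flat top and foot, all jars alike; the point is its centre, 40 mm above its foot, z up along the jar. Stands upright on the board at the start. None if this jar is absent in this run
- jar3_mid (a point): closed glass jar with a flat yellow screw lid, 59 mm across and 80 mm tall, about 0.18 kg, flat top and foot, all jars alike; the point is its centre, 40 mm above its foot, z up along the jar. Stands upright on the board at the start. None if this jar is absent in this run
- jar4_mid (a point): closed glass jar with a flat yellow screw lid, 59 mm across and 80 mm tall, about 0.18 kg, flat top and foot, all jars alike; the point is its centre, 40 mm above its foot, z up along the jar. Stands upright on the board at the start. None if this jar is absent in this run
- jar5_mid (a point): closed glass jar with a flat yellow screw lid, 59 mm across and 80 mm tall, about 0.18 kg, flat top and foot, all jars alike; the point is its centre, 40 mm above its foot, z up along the jar. Stands upright on the board at the start. None if this jar is absent in this run
- jar6_mid (a point): closed glass jar with a flat yellow screw lid, 59 mm across and 80 mm tall, about 0.18 kg, flat top and foot, all jars alike; the point is its centre, 40 mm above its foot, z up along the jar. Stands upright on the board at the start. None if this jar is absent in this run
- place_bottom_a (a point): where the middle of a jar of the bottom row belongs, 56 mm above the worktop (a, b, c along the tray, 64 mm apart)
- place_bottom_b (a point): where the middle of a jar of the bottom row belongs, 56 mm above the worktop (a, b, c along the tray, 64 mm apart)
- place_bottom_c (a point): where the middle of a jar of the bottom row belongs, 56 mm above the worktop (a, b, c along the tray, 64 mm apart)
- place_second_a (a point): where the middle of a second-row jar belongs, over the gap between bottom places a and b, 136 mm above the worktop
- place_second_b (a point): where the middle of a second-row jar belongs, over the gap between bottom places b and c, 136 mm above the worktop
- place_top (a point): where the middle of the top jar belongs, over the gap between the two second-row places, 216 mm above the worktop
- matchbox_mid (a point): small closed matchbox 53 x 35 x 14 mm lying flat in the tray at the start, its length roughly across the tray; the point is its middle, 7 mm above its underside, x along its 53 mm length, y along its 35 mm width, z up
- spoon: teaspoon 130 x 26 x 11 mm lying on the worktop, origin under its middle; a bystander
- peeler: peeler 170 x 25 x 18 mm lying on the worktop, origin under its middle; a bystander
Not all that is in view belongs to the job. What is shaped like the part that bears jar3_mid but pink is not meant.

How it is judged (in metres and radians):
On the way, in this order (a step that is already met when the one before it is completed fails the run):
1. the steam valve is shut (value of joint steam_valve below 0.14 rad), for 0.2 s.
2. the matchbox lies out of the tray and all jars stand in it as a pyramid, bottom row full, with the valve still shut (height (world z) of matchbox_mid below 0.02 m and angle between each of jar1_mid, jar2_mid, jar3_mid, jar4_mid, jar5_mid, jar6_mid's own z axis and vertical below 0.12 rad and (distance between jar1_mid and place_bottom_a below 0.018 m or distance between jar1_mid and place_bottom_b below 0.018 m or distance between jar1_mid and place_bottom_c below 0.018 m or distance between jar1_mid and place_second_a below 0.018 m or distance between jar1_mid and place_second_b below 0.018 m or distance between jar1_mid and place_top below 0.018 m) and (distance between jar2_mid and place_bottom_a below 0.018 m or distance between jar2_mid and place_bottom_b below 0.018 m or distance between jar2_mid and place_bottom_c below 0.018 m or distance between jar2_mid and place_second_a below 0.018 m or distance between jar2_mid and place_second_b below 0.018 m or distance between jar2_mid and place_top below 0.018 m) and (distance between jar3_mid and place_bottom_a below 0.018 m or distance between jar3_mid and place_bottom_b below 0.018 m or distance between jar3_mid and place_bottom_c below 0.018 m or distance between jar3_mid and place_second_a below 0.018 m or distance between jar3_mid and place_second_b below 0.018 m or distance between jar3_mid and place_top below 0.018 m) and (distance between jar4_mid and place_bottom_a below 0.018 m or distance between jar4_mid and place_bottom_b below 0.018 m or distance between jar4_mid and place_bottom_c below 0.018 m or distance between jar4_mid and place_second_a below 0.018 m or distance between jar4_mid and place_second_b below 0.018 m or distance between jar4_mid and place_top below 0.018 m) and (distance between jar5_mid and place_bottom_a below 0.018 m or distance between jar5_mid and place_bottom_b below 0.018 m or distance between jar5_mid and place_bottom_c below 0.018 m or distance between jar5_mid and place_second_a below 0.018 m or distance between jar5_mid and place_second_b below 0.018 m or distance between jar5_mid and place_top below 0.018 m) and (distance between jar6_mid and place_bottom_a below 0.018 m or distance between jar6_mid and place_bottom_b below 0.018 m or distance between jar6_mid and place_bottom_c below 0.018 m or distance between jar6_mid and place_second_a below 0.018 m or distance between jar6_mid and place_second_b below 0.018 m or distance between jar6_mid and place_top below 0.018 m) and distance between any of jar1_mid, jar2_mid, jar3_mid, jar4_mid, jar5_mid, jar6_mid and place_bottom_a below 0.018 m and distance between any of jar1_mid, jar2_mid, jar3_mid, jar4_mid, jar5_mid, jar6_mid and place_bottom_b below 0.018 m and distance between any of jar1_mid, jar2_mid, jar3_mid, jar4_mid, jar5_mid, jar6_mid and place_bottom_c below 0.018 m and value of joint steam_valve below 0.14 rad), for 0.3 s.
3. the valve is half open (value of joint steam_valve between 0.645 and 0.925 rad), for 0.3 s.
At the end, for the whole second after the job is handed in: Every jar present stands upright (within 0.12 rad) with its middle within 18 mm of a place of the pyramid: all three bottom places taken, the rest straddling the gaps above; the matchbox lies flat on the worktop or board (middle under 20 mm); the valve is at 45 degrees (0.785 rad) within 0.14 rad (all of step 3 and height (world z) of matchbox_mid below 0.02 m and angle between each of jar1_mid, jar2_mid, jar3_mid, jar4_mid, jar5_mid, jar6_mid's own z axis and vertical below 0.12 rad and (distance between jar1_mid and place_bottom_a below 0.018 m or distance between jar1_mid and place_bottom_b below 0.018 m or distance between jar1_mid and place_bottom_c below 0.018 m or distance between jar1_mid and place_second_a below 0.018 m or distance between jar1_mid and place_second_b below 0.018 m or distance between jar1_mid and place_top below 0.018 m) and (distance between jar2_mid and place_bottom_a below 0.018 m or distance between jar2_mid and place_bottom_b below 0.018 m or distance between jar2_mid and place_bottom_c below 0.018 m or distance between jar2_mid and place_second_a below 0.018 m or distance between jar2_mid and place_second_b below 0.018 m or distance between jar2_mid and place_top below 0.018 m) and (distance between jar3_mid and place_bottom_a below 0.018 m or distance between jar3_mid and place_bottom_b below 0.018 m or distance between jar3_mid and place_bottom_c below 0.018 m or distance between jar3_mid and place_second_a below 0.018 m or distance between jar3_mid and place_second_b below 0.018 m or distance between jar3_mid and place_top below 0.018 m) and (distance between jar4_mid and place_bottom_a below 0.018 m or distance between jar4_mid and place_bottom_b below 0.018 m or distance between jar4_mid and place_bottom_c below 0.018 m or distance between jar4_mid and place_second_a below 0.018 m or distance between jar4_mid and place_second_b below 0.018 m or distance between jar4_mid and place_top below 0.018 m) and (distance between jar5_mid and place_bottom_a below 0.018 m or distance between jar5_mid and place_bottom_b below 0.018 m or distance between jar5_mid and place_bottom_c below 0.018 m or distance between jar5_mid and place_second_a below 0.018 m or distance between jar5_mid and place_second_b below 0.018 m or distance between jar5_mid and place_top below 0.018 m) and (distance between jar6_mid and place_bottom_a below 0.018 m or distance between jar6_mid and place_bottom_b below 0.018 m or distance between jar6_mid and place_bottom_c below 0.018 m or distance between jar6_mid and place_second_a below 0.018 m or distance between jar6_mid and place_second_b below 0.018 m or distance between jar6_mid and place_top below 0.018 m) and distance between any of jar1_mid, jar2_mid, jar3_mid, jar4_mid, jar5_mid, jar6_mid and place_bottom_a below 0.018 m and distance between any of jar1_mid, jar2_mid, jar3_mid, jar4_mid, jar5_mid, jar6_mid and place_bottom_b below 0.018 m and distance between any of jar1_mid, jar2_mid, jar3_mid, jar4_mid, jar5_mid, jar6_mid and place_bottom_c below 0.018 m); the robot touches nothing.
It fails at once if the spoon was shoved away (distance of spoon from where it was at the start of the episode above 0.06 m).
It fails at once if the peeler was shoved away (distance of peeler from where it was at the start of the episode above 0.06 m).
Of jar1, jar2, jar3, jar4, jar5, jar6 only 4 to 6 are there at a start; the rules pass over those that are not, and their reading is None.
At some moment in a run one of matchbox may be knocked a few centimetres aside while the robot is not near it.
It also fails if it takes over 210 s, if anything falls off the work surface, if the arm or the gripper's body presses on something with over 40 N, if the wrist force passes 120 N, or if a joint passes its speed limit or range.

## Working session

There is one attempt and no reset: what is moved stays moved. The work goes in short steps, Python scripts to look and compute and a tool call to move; the robot and the scene stay as the last step left them, time stands still between calls to the robot, and variables do not carry over. Pictures are saved under pics/ and viewed, and the job is handed in when it is done.

Besides the shell and the picture viewer there is one more tool, called as name([rows], argument=value, ...), one row to a line, values as JSON. step_arm: Moves the arm, as the interface text tells. Its arguments: {"type":"object","properties":{"series":{"type":"array","items":{"type":"array","items":{"type":"number","minimum":-1,"maximum":1}}},"newtons":{"type":"number"}},"required":["series"]}

```bash
ls; mkdir -p pics; python3 - <<'E'
from plant import *
import cv2
print(observe())
for n in ("top","side"):
    f=grab_frame(n); cv2.imwrite(f"pics/{n}0.png",f["frame"][:,:,::-1]); print({k:f[k] for k in f if k not in("frame","z_map")})
E
```

```text
pics
{'clock': 0.0, 'q': array([ 6.96135220e+01,  2.42832878e+01,  9.34313092e+01, -1.68007086e-04,
        6.23711755e+01, -1.08783224e+00]), 'joint_vel': array([ 0.02872919, -0.08091126, -0.0541802 ,  0.02987613,  0.06743895,
        0.0042263 ]), 'tau': array([ 3.72609036e-03, -5.44633126e+01, -2.73659617e+01,  6.46302430e-02,
        2.26467516e-02, -1.27993844e-04]), 'eef_pos': array([0.20633467, 0.5893769 , 0.221915  ]), 'tcp_rot': array([[-9.43809207e-01,  3.30490411e-01, -5.19050472e-04],
       [ 3.30490817e-01,  9.43808163e-01, -1.40415123e-03],
       [ 2.58255541e-05, -1.49679228e-03, -9.99998879e-01]]), 'ft_force': array([ 0.60636752, -0.27495392,  0.27089598]), 'torque': array([-0.0311056 ,  0.04010582, -0.00275875]), 'finger_gap': 0.08791779896625442}
{'vfov': 42.94264762331855, 'cx': 321.2166278968927, 'cy': 196.7578830831517, 'k1': -0.09829081644172959, 'R': array([[ 6.38903754e-04, -9.99999608e-01, -6.12824781e-04],
       [-9.80672396e-01, -5.06652433e-04, -1.95656318e-01],
       [ 1.95655931e-01,  7.25985902e-04, -9.80672335e-01]]), 't': array([0.03265949, 0.50897302, 1.05617344]), 'shot': 1}
{'vfov': 46.86583746644799, 'cx': 322.5310662204157, 'cy': 190.67987140091992, 'k1': 0.033828868650157405, 'R': array([[-0.99628491,  0.08326545, -0.02198276],
       [ 0.06241242,  0.52223158, -0.85051682],
       [-0.05933858, -0.84872907, -0.52548824]]), 't': array([0.46741858, 0.10900108, 1.16539308]), 'shot': 2}
```

View pics/top0.png

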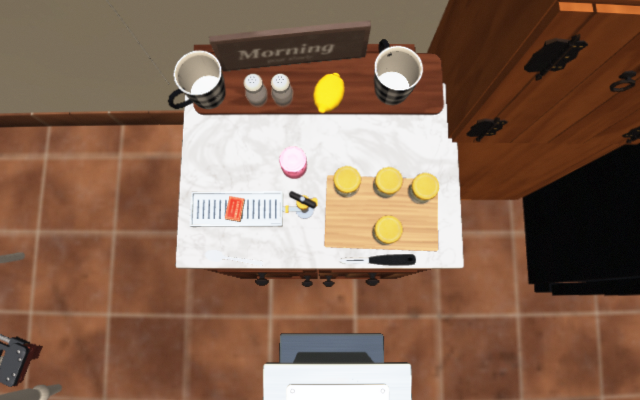

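View pics/side0.png

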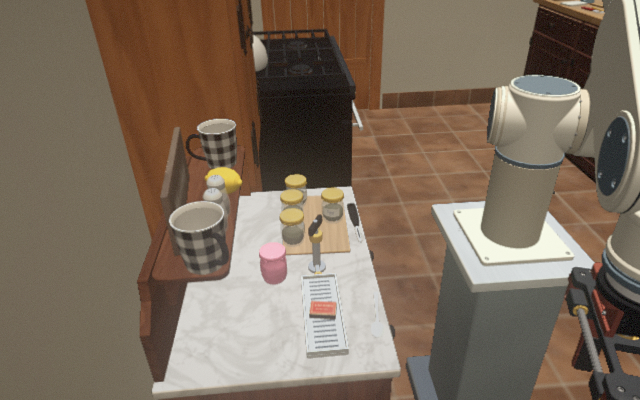

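```bash
cat > h.py <<'E'
from plant import *
import numpy as np, cv2
def K(f):
    fl=200/np.tan(np.radians(f["vfov"])/2)
    return np.array([[fl,0,f["cx"]],[0,fl,f["cy"]],[0,0,1]]),np.array([f["k1"],0,0,0.])
def rays(f,px):
    k,d=K(f); u=cv2.undistortPoints(np.asarray(px,float).reshape(-1,1,2),k,d).reshape(-1,2)
    return np.c_[u,np.ones(len(u))]
def onplane(f,px,z):
    r=rays(f,px)@f["R"]; c=-f["R"].T@f["t"]
    return c+r*((z-c[2])/r[:,2])[:,None]
def cloud(f,mask):
    v,u=np.nonzero(mask&(f["z_map"]>0)); z=f["z_map"][v,u]
    return ((rays(f,np.c_[u,v])*z[:,None])-f["t"])@f["R"], np.c_[u,v]
def proj(f,X):
    k,d=K(f); rv=cv2.Rodrigues(f["R"])[0]
    return cv2.projectPoints(np.asarray(X,float).reshape(-1,1,3),rv,f["t"],k,d)[0].reshape(-1,2)
def rect(P):
    (c,s,a)=cv2.minAreaRect((np.asarray(P)[:,:2]*1000).astype(np.float32)); return np.round(c,1),np.round(s,1),round(a,2)
E
python3 - <<'E'
from h import *
f=grab_frame("top"); g=grab_frame("side")
for n in ["jar1_mid","steam_tray","matchbox_mid","jar_board","valve_handle","spoon","peeler"]:
  for nm,fr in(("top",f),("side",g)):
    for s in silhouettes(fr,n):
        if s["p"]<.2: continue
        P,_=cloud(fr,s["pixels"])
        zs=np.percentile(P[:,2],[2,50,98]).round(4)
        top=P[P[:,2]>zs[2]-.006]
        print(n,nm,round(s["p"],2),np.round(s["at"]),s["pixels"].sum(),"z",zs,"topctr",top.mean(0).round(4),"rect",*rect(top), "all",*rect(P))
E
```

```text
jar1_mid top 0.3 [251. 209.] 3496 z [0.0032 0.0164 0.1326] topctr [0.4887 0.0702 0.1321] rect [489.3  70.1] [58.5 12.1] 63.65 all [492.6 188.2] [ 86.2 293. ] 0.59
steam_tray top 0.76 [250. 208.] 3472 z [0.0034 0.0164 0.1325] topctr [0.4881 0.0691 0.1319] rect [489.   69.6] [57.3 12.2] 64.02 all [492.6 183.7] [ 86.2 284.2] 0.85
steam_tray side 0.57 [320. 302.] 3385 z [0.0066 0.0157 0.1299] topctr [0.4892 0.0779 0.1303] rect [489.   74.9] [58.  12.1] 64.0 all [487.3 135. ] [ 81.4 391.4] 0.4
matchbox_mid top 0.68 [234. 209.] 425 z [0.0135 0.0294 0.0333] topctr [0.4874 0.2253 0.0301] rect [487.7 225.5] [35.5 53.5] 79.96 all [487.1 223.5] [38.5 54.5] 78.18
matchbox_mid side 0.78 [320. 310.] 471 z [0.0166 0.0294 0.0325] topctr [0.4883 0.2304 0.0299] rect [487.9 229.3] [37.9 53.7] 77.35 all [488.4 225.2] [46.1 55. ] 80.01
matchbox_mid side 0.72 [319. 302.] 3528 z [0.001  0.0156 0.13  ] topctr [0.4897 0.0781 0.1304] rect [489.1  74.9] [57.9 13. ] 62.0 all [488.4 107. ] [ 83.  447.5] 0.46
jar_board top 0.57 [373. 220.] 5774 z [0.0047 0.0094 0.0152] topctr [ 0.4706 -0.0952  0.0123] rect [ 481.
[... 704 characters left out ...]
[381.3 229.3] [127.5  24.4] 85.74
spoon top 0.27 [244. 206.] 3348 z [0.0078 0.0165 0.1326] topctr [0.4886 0.0698 0.132 ] rect [489.2  69.8] [57.9 12.1] 63.65 all [489.  183.6] [ 79.4 284. ] 0.49
spoon side 0.69 [376. 325.] 233 z [-0.0014  0.0031  0.0088] topctr [0.3799 0.24   0.0052] rect [377.8 234.1] [122.4  23.4] 80.09 all [377.  229.7] [131.4  23.4] 80.09
peeler top 0.75 [385. 260.] 596 z [0.0019 0.0123 0.0178] topctr [ 0.3758 -0.1244  0.0144] rect [ 376.6 -122.2] [99.9 22.3] 89.69 all [377.2 -91.8] [161.7  23.2] 89.69
peeler side 0.49 [356. 216.] 284 z [-0.0007  0.0114  0.0165] topctr [ 0.3766 -0.1175  0.0134] rect [ 376.7 -118.2] [101.6  22.6] 89.32 all [374.6 -86.8] [ 27.5 164.2] 0.41
```

```bash
python3 - <<'E'
from h import *
f=grab_frame("top"); g=grab_frame("side")
for nm,fr in(("top",f),("side",g)):
    hsv=cv2.cvtColor(fr["frame"],cv2.COLOR_RGB2HSV)
    A,uv=cloud(fr,np.ones((400,640),bool))
    w=(A[:,0]>.36)&(A[:,0]<.65)&(abs(A[:,1])<.4)
    # lids
    m=np.zeros((400,640),np.uint8)
    s=w&(A[:,2]>.082)&(A[:,2]<.1); m[uv[s][:,1],uv[s][:,0]]=1
    n,l=cv2.connectedComponents(m)
    for i in range(1,n):
        P,u=cloud(fr,l==i)
        if len(P)<60: continue
        (c,r)=cv2.minEnclosingCircle((P[:,:2]*1000).astype(np.float32))
        h=hsv[u[:,1],u[:,0]].mean(0).round()
        print(nm,"lid",len(P),P.mean(0).round(4),np.round(c,1),round(r,1),"rect",*rect(P),"hsv",h)
    s=w&(A[:,2]>.019)&(A[:,2]<.029)&(A[:,1]>.105)&(A[:,1]<.36)&(A[:,0]>.42)&(A[:,0]<.56)
    mb=silhouettes(fr,"matchbox_mid")[0]["pixels"]; mb=cv2.dilate(mb.astype(np.uint8),np.ones((5,5)))>0
    s&=~mb[uv[:,1],uv[:,0]]
    print(nm,"rim",s.sum(),*rect(A[s]),A[s][:,:2].min(0),A[s][:,:2].max(0))
E
```

```text
top lid 80 [ 0.64   -0.3681  0.0917] [ 638.2 -361.9] 37.6 rect [ 639.6 -361.8] [ 4.4 75.3] 3.05 hsv [ 11. 196.  86.]
top lid 582 [ 0.5399 -0.0214  0.0892] [540.7 -21.4] 29.3 rect [540.  -21.7] [55.4 56.8] 89.98 hsv [ 24. 143. 237.]
top lid 593 [ 0.5377 -0.1102  0.0894] [ 538.4 -110.4] 29.5 rect [ 538.1 -109.7] [56.8 57.6] 0.22 hsv [ 24. 143. 236.]
top lid 601 [ 0.525  -0.1862  0.0894] [ 526.4 -186.7] 30.0 rect [ 525.2 -186. ] [57.8 56. ] 85.35 hsv [ 24. 144. 234.]
top lid 601 [ 0.4335 -0.1062  0.0893] [ 433.6 -107.3] 29.4 rect [ 433.9 -106.3] [55.8 57.3] 63.55 hsv [ 24. 147. 237.]
top rim 628 [503.4 215.2] [109.  221.2] 0.86 [0.4483976  0.10544692] [0.55958127 0.32588285]
side lid 230 [ 0.5257 -0.1813  0.0884] [ 524.7 -185.4] 32.5 rect [ 525.8 -184.2] [57.9 56.6] 23.57 hsv [ 22. 121. 193.]
side lid 265 [ 0.4344 -0.1     0.0885] [ 432.6 -100.6] 32.9 rect [ 434.4 -103.3] [59.4 58.3] 31.57 hsv [ 22. 115. 196.]
side lid 266 [ 0.5387 -0.103   0.0886] [ 538.1 -106.8] 30.9 rect [ 538.5 -107.2] [58.4 56.8] 79.65 hsv [ 22. 114. 197.]
side lid 315 [ 0.5409 -0.015   0.0885] [539.9 -18.6] 32.0 rect [541.9 -17.5] [59.4 58.8] 42.59 hsv [ 22. 111. 199.]
side lid 92 [0.4889 0.0833 0.092 ] [488.9  75.8] 15.2 rect [488.3  79.7] [29.8 18.7] 7.6 hsv [ 19. 114. 156.]
side rim 550 [503.9 218.9] [109.1 224.9] 0.56 [0.44875302 0.10695139] [0.55952115 0.33106647]
```

```bash
python3 - <<'E'
from h import *
f=grab_frame("top"); g=grab_frame("side")
for nm,fr in(("top",f),("side",g)):
    A,uv=cloud(fr,np.ones((400,640),bool))
    w=(A[:,0]>.4)&(A[:,0]<.54)&(A[:,1]>.1)&(A[:,1]<.36)
    s=w&(A[:,2]>.0195)&(A[:,2]<.028); R=A[s]
    # sides of the rim
    lo=R[(R[:,0]<.46)]; hi=R[R[:,0]>.515]; e=R[(R[:,1]>.30)&(abs(R[:,0]-.488)<.03)]; b=R[(R[:,1]<.13)&(abs(R[:,0]-.488)<.03)]
    for n,q,i in(("lo",lo,0),("hi",hi,0),("e",e,1),("b",b,1)):
        if len(q)>4:
            p=np.polyfit(q[:,1-i],q[:,i],1); print(nm,n,len(q),q.mean(0).round(4),"slope",p[0].round(4),np.percentile(q[:,i],[2,98]).round(4))
    led=(A[:,2]>.05)&(A[:,2]<.25)&(A[:,0]>.6)&(A[:,0]<.72)&(abs(A[:,1])<.3)
    print(nm,"ledge x",np.percentile(A[led][:,0],[.5,2,5]).round(4))
    hsv=cv2.cvtColor(fr["frame"],cv2.COLOR_RGB2HSV)[uv[:,1],uv[:,0]]
    pk=(hsv[:,0]>155)&(hsv[:,1]>50)&(A[:,0]>.5)&(A[:,0]<.63)&(A[:,1]>.0)&(A[:,1]<.2)
    print(nm,"pink",pk.sum(),A[pk].min(0).round(3),A[pk].max(0).round(3))
img=f["frame"][130:280,170:470]; cv2.imwrite("pics/crop1.png",cv2.resize(img,None,fx=2.6,fy=2.6,interpolation=cv2.INTER_CUBIC)[:,:,::-1])
E
```

```text
top lo 194 [0.4519 0.2252 0.0238] slope -0.0012 [0.4497 0.4595]
top hi 211 [0.5249 0.2232 0.0237] slope -0.0071 [0.5163 0.5278]
top e 63 [0.4872 0.3217 0.0232] slope 0.0375 [0.3112 0.3251]
top b 67 [0.4886 0.1191 0.0237] slope 0.0045 [0.1076 0.1239]
top ledge x [0.6052 0.6346 0.6399]
top pink 177 [ 0.557  0.066 -0.003] [0.587 0.126 0.082]
side lo 184 [0.4521 0.2388 0.0235] slope -0.0049 [0.4492 0.4588]
side hi 189 [0.5239 0.2376 0.0236] slope -0.009 [0.5155 0.5272]
side e 96 [0.489  0.3272 0.0225] slope 0.0024 [0.3242 0.3299]
side b 82 [0.4883 0.1242 0.0226] slope 0.0201 [0.1122 0.1282]
side ledge x [0.6018 0.6081 0.6397]
side pink 919 [0.558 0.069 0.002] [0.615 0.129 0.083]
```

View pics/crop1.png

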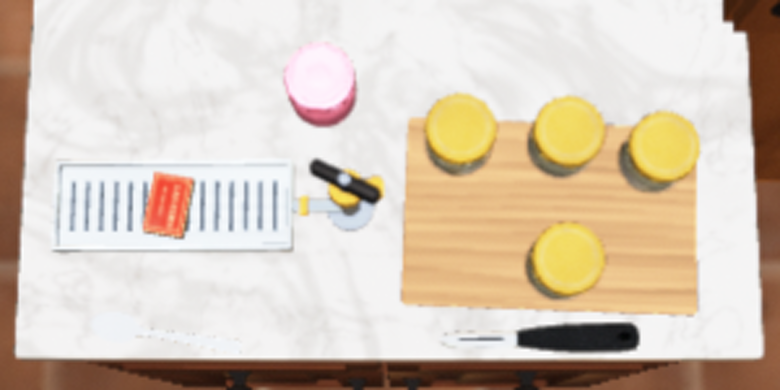

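```bash
cat >> h.py <<'E'
from scipy.spatial.transform import Rotation as Ro
def Rt(a):
    c,s=np.cos(np.radians(a)),np.sin(np.radians(a))
    y=np.array([c,s,0]); z=np.array([0,0,-1.]); return np.c_[np.cross(y,z),y,z]
def plan(x,y,z,a):
    o=observe(); R=o["tcp_rot"]; d=np.array([x,y,z])-o["eef_pos"]
    s=R.T@d/.25; w=Ro.from_matrix(R.T@Rt(a)).as_rotvec(degrees=True)/120
    print("t",round(o["clock"],2),"pos",o["eef_pos"].round(4),"ang",round(np.degrees(np.arctan2(R[1,1],R[0,1])),2),"gap",round(o["finger_gap"],4),"F",o["ft_force"].round(1))
    print(" row",s.round(3).tolist(),w.round(3).tolist(),"rows>=",round(max(np.linalg.norm(s)*4,np.linalg.norm(w)*120/10.7),1))
E
python3 - <<'E'
from h import *
plan(.489,.0725,.19,-26.7)
E
```

```text
t 1.2 pos [0.2065 0.5899 0.2227] ang 70.71 gap 0.088 F [ 0.7  0.5 -0.7]
 row [-1.75, -1.58, 0.131] [0.0, -0.0, 0.812] rows>= 9.4
```

step_arm([
  [-0.9,-0.8,0.06,0,0,0.4,1],
  [-0.9,-0.8,0.06,0,0,0.4,1],
  [-0.9,-0.8,0.06,0,0,0.4,1],
  [-0.9,-0.8,0.06,0,0,0.4,0],
  [-0.9,-0.8,0.06,0,0,0.4,0],
  [-0.9,-0.8,0.06,0,0,0.4,0],
], newtons=20)

```text
clock: 1.95
eef_pos: [0.3538, 0.3242, 0.2077]
tcp_rot: [[-0.381, 0.924, -0.0], [0.924, 0.381, -0.001], [-0.0, -0.0, -1.0]]
ft_force: [-1.0, 0.9, 0.1]
finger_gap: 0.0612
```

```bash
python3 -c "
from h import *
plan(.489,.0725,.19,-26.7)"
```

```text
t 1.95 pos [0.3538 0.3242 0.2077] ang 22.42 gap 0.0612 F [-1.   0.9  0.1]
 row [-1.137, 0.116, 0.071] [-0.0, 0.0, 0.409] rows>= 4.6
```

step_arm([
  [-1.0,0.1,0.07,0,0,0.4,0],
  [-1.0,0.1,0.07,0,0,0.4,0],
  [-1.0,0.1,0.07,0,0,0.4,0],
  [-1.0,0.1,0.07,0,0,0.4,0],
  [-1.0,0.1,0.07,0,0,0.4,0],
  [-1.0,0.1,0.07,0,0,0.4,0],
])

```text
clock: 2.7
eef_pos: [0.4728, 0.106, 0.1902]
tcp_rot: [[0.427, 0.904, 0.0], [0.904, -0.427, 0.0], [0.0, 0.0, -1.0]]
ft_force: [-0.5, 0.7, -0.3]
finger_gap: 0.0438
```

```bash
python3 -c "
from h import *
plan(.489,.0725,.108,-26.7)"
```

```text
t 2.7 pos [0.4728 0.106  0.1902] ang -25.27 gap 0.0438 F [-0.5  0.7 -0.3]
 row [-0.094, 0.116, 0.329] [0.0, -0.0, 0.012] rows>= 1.4
```

step_arm([
  [-0.094,0.116,0.0,0,0,0.012,0],
  [-0.094,0.116,0.0,0,0,0.012,0],
  [-0.094,0.116,0.17,0,0,0.012,0],
  [-0.094,0.116,0.328,0,0,0.012,0],
  [-0.094,0.116,0.328,0,0,0.012,0],
  [-0.094,0.116,0.328,0,0,0.012,0],
])

```text
clock: 3.45
eef_pos: [0.489, 0.0732, 0.1092]
tcp_rot: [[0.448, 0.894, 0.001], [0.894, -0.448, 0.0], [0.001, 0.001, -1.0]]
ft_force: [0.9, -0.3, 0.5]
finger_gap: 0.044
```

```bash
python3 - <<'E'
from h import *
plan(.489,.0725,.108,-26.7)
f=grab_frame("side");g=grab_frame("top")
a=cv2.resize(f["frame"][150:350,200:400],(400,400));b=cv2.resize(g["frame"][130:260,230:360],(400,400))
cv2.imwrite("pics/v1.png",np.hstack([a,b])[:,:,::-1])
E
```

```text
t 3.45 pos [0.489  0.0732 0.1092] ang -26.62 gap 0.044 F [ 0.9 -0.3  0.5]
 row [-0.002, 0.001, 0.005] [0.0, -0.0, 0.001] rows>= 0.0
```

View pics/v1.png

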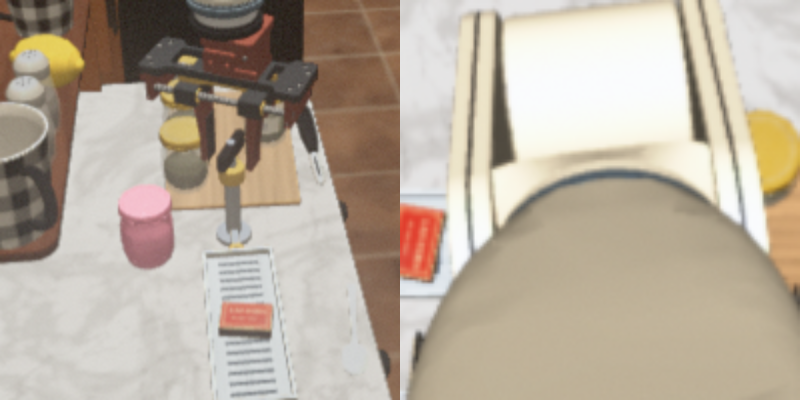

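The side view shows the two fingers either side of the bar at crop (232,150). Closing and turning.

step_arm([
  [0,0,0,0,0,0,-1],
  [0,0,0,0,0,0,-1],
  [0,0,0,0,0,0,-1],
  [0,0,0,0,0,0.09,-1],
  [0,0,0,0,0,0.18,-1],
  [0,0,0,0,0,0.27,-1],
  [0,0,0,0,0,0.36,-1],
  [0,0,0,0,0,0.45,-1],
  [0,0,0,0,0,0.53,-1],
  [0,0,0,0,0,0.53,-1],
], newtons=15)

```text
clock: 4.8
eef_pos: [0.4885, 0.0724, 0.1083]
tcp_rot: [[1.0, -0.004, -0.0], [-0.004, -1.0, 0.0], [-0.0, -0.0, -1.0]]
ft_force: [-2.1, 3.4, 1.5]
finger_gap: 0.0119
```

```bash
python3 - <<'E'
from h import *
plan(.489,.0725,.108,-89.8); print(observe()["torque"].round(2))
E
```

```text
t 4.8 pos [0.4885 0.0724 0.1083] ang -90.26 gap 0.0119 F [-2.1  3.4  1.5]
 row [0.002, -0.0, 0.001] [-0.0, 0.0, -0.004] rows>= 0.0
[0.61 0.39 0.07]
```

step_arm([
  [0,0,0,0,0,0.0,0],
  [0,0,0,0,0,0.0,0],
  [0,0,-0.3,0,0,0.0,0.2],
  [0,0,-0.4,0,0,0,0.2],
  [0.3,0,-0.4,0,0,0,0.2],
  [0.2,-0.6,-0.4,0,0,0,0.2],
  [0.0,-1.0,-0.4,0,0,0,0.2],
  [0.0,-1.0,-0.4,0,0,0,0.2],
  [0.0,-1.0,-0.4,0,0,0,0.2],
  [0.0,-1.0,-0.4,0,0,0,0.2],
])

```text
clock: 6.05
eef_pos: [0.4887, 0.3251, 0.208]
tcp_rot: [[1.0, -0.0, 0.0], [-0.0, -1.0, 0.0], [0.0, -0.0, -1.0]]
ft_force: [-0.0, -0.2, -0.3]
finger_gap: 0.0527
```

```bash
python3 - <<'E'
from h import *
plan(.4883,.228,.1,-100)
f=grab_frame("top");g=grab_frame("side")
for fr in(f,g):
  for n in("valve_handle","matchbox_mid"):
    s=silhouettes(fr,n)
    for q in s[:2]:
      P,_=cloud(fr,q["pixels"]); t=np.percentile(P[:,2],97); T=P[abs(P[:,2]-t)<.005]; print(n,round(q["p"],2),np.round(q["at"]),t.round(3),*rect(T))
cv2.imwrite("pics/v2.png",np.hstack([f["frame"][100:300,160:480],g["frame"][150:350,200:520]])[:,:,::-1])
E
```

```text
t 6.05 pos [0.4887 0.3251 0.208 ] ang -90.03 gap 0.0527 F [-0.  -0.2 -0.3]
 row [-0.002, 0.389, 0.432] [-0.0, -0.0, 0.083] rows>= 2.3
valve_handle 0.69 [251. 209.] 0.131 [489.7  70.6] [59.9 10.3] 0.62
valve_handle 0.48 [303. 201.] 0.135 [488.4  70.5] [57.3 10.2] 0.5
matchbox_mid 0.95 [234. 209.] 0.034 [486.5 225.4] [34.4 50.8] 80.9
matchbox_mid 0.7 [424. 186.] 0.093 [ 525.5 -185.6] [53.5 55.2] 87.74
matchbox_mid 0.63 [323. 310.] 0.032 [487.4 228.3] [37.4 53.3] 82.72
matchbox_mid 0.24 [288. 196.] 0.091 [542.6 -88.8] [ 48.6 101.3] 0.46
```

View pics/v2.png

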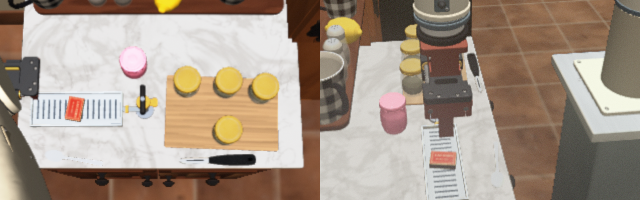

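Valve now lies along the tray's x (angle ≈0.5°): shut. The matchbox is still at top pixel (234,209).

step_arm([
  [0,0.39,0.3,0,0,0.075,0.3],
  [0,0.39,0.43,0,0,0.075,0.3],
  [0,0.39,0.43,0,0,0.075,0.3],
  [0,0.39,0.6,0,0,0.075,0.3],
  [0,0.39,0.7,0,0,0.075,0.3],
  [0,0.39,0.7,0,0,0.075,0.3],
  [0,0.39,0.7,0,0,0.075,0.3],
])

```text
clock: 7.22
eef_pos: [0.4903, 0.2242, 0.034]
tcp_rot: [[0.987, -0.163, 0.001], [-0.163, -0.987, 0.0], [0.001, -0.001, -1.0]]
ft_force: [0.1, -0.4, 0.6]
finger_gap: 0.0576
```

```bash
python3 - <<'E'
from h import *
plan(.4878,.2275,.0205,-99)
f=grab_frame("side")
cv2.imwrite("pics/v3.png",cv2.resize(f["frame"][200:380,230:430],None,fx=3,fy=3)[:,:,::-1])
E
```

```text
t 7.22 pos [0.4903 0.2242 0.034 ] ang -99.4 gap 0.0576 F [ 0.1 -0.4  0.6]
 row [-0.012, -0.011, 0.054] [-0.0, -0.0, -0.003] rows>= 0.2
```

View pics/v3.png

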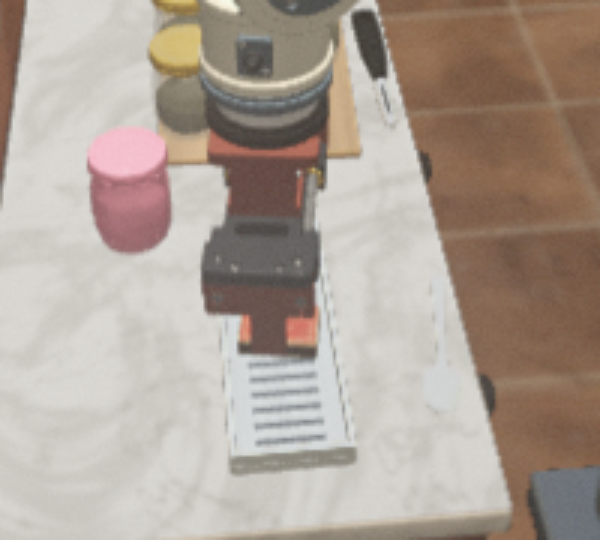

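Fingers flank the red box; a centred final descent, then grip and lift.

step_arm([
  [-0.012,-0.011,0.054,0,0,0,0.3],
  [-0.012,-0.011,0.054,0,0,0,-1],
  [-0.012,-0.011,0.054,0,0,0,-1],
  [-0.012,-0.011,0.054,0,0,0,-1],
  [-0.012,-0.011,0.054,0,0,0,-1],
  [-0.012,-0.011,-0.1,0,0,0,-1],
  [-0.012,-0.011,-0.2,0,0,0,-1],
  [-0.012,-0.011,-0.2,0,0,0,-1],
], newtons=15)

```text
clock: 8.28
eef_pos: [0.4882, 0.2284, 0.0849]
tcp_rot: [[0.987, -0.162, 0.004], [-0.162, -0.987, 0.002], [0.003, -0.002, -1.0]]
ft_force: [-0.0, 0.7, -0.4]
finger_gap: 0.0348
```

```bash
python3 - <<'E'
from h import *
plan(.572,.24,.0065,-90)
E
```

```text
t 8.28 pos [0.4882 0.2284 0.0849] ang -99.34 gap 0.0348 F [-0.   0.7 -0.4]
 row [0.322, -0.099, 0.315] [-0.001, -0.002, -0.078] rows>= 1.8
```

step_arm([
  [0.322,-0.099,0,0,0,-0.078,-1],
  [0.322,-0.099,0,0,0,-0.078,-1],
  [0.322,-0.099,0.2,0,0,-0.078,-1],
  [0.322,-0.099,0.28,0,0,-0.078,-1],
  [0.322,-0.099,0.315,0,0,-0.078,-1],
  [0.322,-0.099,0.315,0,0,-0.078,-1],
  [0.322,-0.099,0.315,0,0,-0.078,-1],
  [0.322,-0.099,0.315,0,0,-0.078,0.2],
  [0.322,-0.099,0.315,0,0,-0.078,0.2],
  [0.322,-0.099,0.315,0,0,-0.078,0.2],
])

```text
clock: 9.52
eef_pos: [0.5705, 0.2393, 0.0047]
tcp_rot: [[1.0, 0.0, 0.0], [0.0, -1.0, 0.0], [0.0, -0.0, -1.0]]
ft_force: [0.5, -0.2, -0.0]
finger_gap: 0.0523
```

```bash
python3 - <<'E'
from h import *
plan(.572,.2,.23,-90)
E
```

```text
t 9.53 pos [0.5705 0.2393 0.0047] ang -89.98 gap 0.0523 F [ 0.5 -0.2 -0. ]
 row [0.006, 0.157, -0.901] [-0.0, -0.0, 0.0] rows>= 3.7
```

step_arm([
  [0,0,-0.4,0,0,0,0.2],
  [0,0,-0.7,0,0,0,0.4],
  [0,0.3,-0.9,0,0,-0.2,1],
  [-0.1,0.6,-0.9,0,0,-0.4,1],
  [-0.15,0.9,-0.9,0,0,-0.6,1],
  [-0.15,1.0,-0.9,0,0,-0.75,1],
  [-0.15,1.0,-0.9,0,0,-0.75,1],
  [-0.15,1.0,-0.9,0,0,-0.75,1],
  [-0.15,1.0,-0.9,0,0,-0.75,1],
  [-0.15,1.0,-0.9,0,0,-0.75,1],
])

```text
clock: 10.78
eef_pos: [0.5328, -0.0111, 0.2296]
tcp_rot: [[0.088, 0.996, 0.0], [0.996, -0.088, 0.0], [0.0, 0.0, -1.0]]
ft_force: [-0.4, 0.9, -0.0]
finger_gap: 0.0882
```

```bash
python3 - <<'E'
from h import *
plan(.532,-.0195,.15,0)
f=grab_frame("top")
s=silhouettes(f,"matchbox_mid")[0]; P,_=cloud(f,s["pixels"]); print(s["p"],s["at"],P[:,2].min(),P[:,2].max(),*rect(P))
cv2.imwrite("pics/v4.png",f["frame"][:,:,::-1])
E
```

```text
t 10.78 pos [ 0.5328 -0.0111  0.2296] ang -5.06 gap 0.0882 F [-0.4  0.9 -0. ]
 row [-0.034, -0.0, 0.318] [0.0, -0.0, -0.042] rows>= 1.3
0.95 [230.5, 175.0] -0.0015123972526963308 0.01911306342029332 [571.2 239.7] [54.  39.6] 1.39
```

View pics/v4.png

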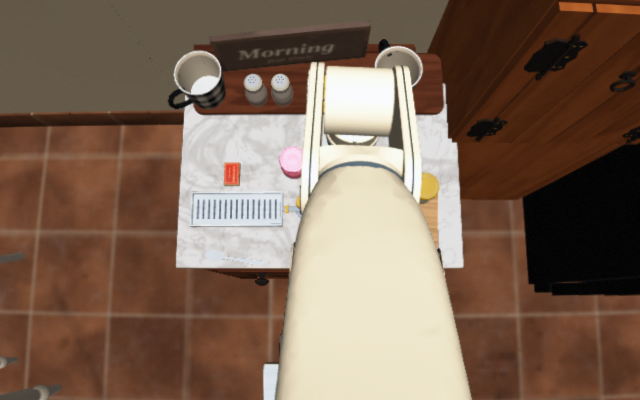

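step_arm([
  [-0.037,0,0.1,0,0,-0.042,1],
  [-0.037,0,0.3,0,0,-0.042,1],
  [-0.037,0,0.3,0,0,-0.042,1],
  [-0.037,0,0.5,0,0,-0.042,1],
  [-0.037,0,0.7,0,0,-0.042,1],
  [-0.037,0,0.757,0,0,-0.042,1],
  [-0.037,0,0.757,0,0,-0.042,1],
])

```text
clock: 11.75
eef_pos: [0.5326, -0.02, 0.0409]
tcp_rot: [[0.007, 1.0, -0.0], [1.0, -0.007, 0.0], [0.0, -0.0, -1.0]]
ft_force: [0.0, -0.0, 0.5]
finger_gap: 0.0881
```

```bash
python3 - <<'E'
from h import *
plan(.532,-.0205,.04,0)
f=grab_frame("side")
cv2.imwrite("pics/v5.png",cv2.resize(f["frame"][130:330,180:400],None,fx=3,fy=3)[:,:,::-1])
E
```

```text
t 11.75 pos [ 0.5326 -0.02    0.0409] ang -0.39 gap 0.0881 F [ 0.  -0.   0.5]
 row [-0.002, -0.003, 0.004] [-0.0, -0.0, -0.003] rows>= 0.0
```

View pics/v5.png

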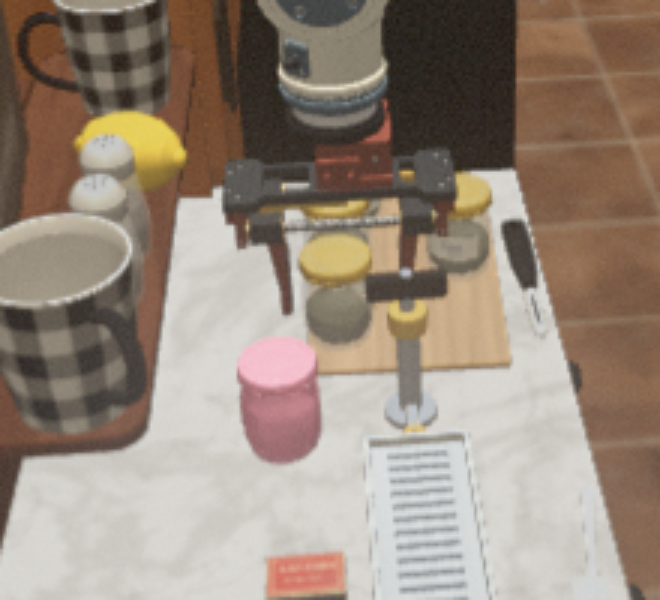

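Fingers straddle the nearest yellow jar at crop (337,280). Grip and lift.

step_arm([
  [0,0,0,0,0,0,-1],
  [0,0,0,0,0,0,-1],
  [0,0,0,0,0,0,-1],
  [0,0,0,0,0,0,-1],
  [0,0,0,0,0,0,-1],
  [0,0,-0.2,0,0,0,-1],
  [0,0,-0.4,0,0,0,-1],
  [0.0,0,-0.6,0,0,0,-1],
  [0.0,-0.1,-0.68,0,0,0,-1],
  [0.0,-0.1,-0.68,0,0,0,-1],
], newtons=25)

```text
clock: 13.05
eef_pos: [0.506, -0.0198, 0.2112]
tcp_rot: [[0.006, 1.0, 0.001], [1.0, -0.006, -0.0], [-0.0, 0.001, -1.0]]
ft_force: [-0.3, -0.4, -1.9]
finger_gap: 0.0584
```

```bash
python3 - <<'E'
from h import *
plan(.4885,.2225,.19,0.2)
E
```

```text
t 13.05 pos [ 0.506  -0.0198  0.2112] ang -0.35 gap 0.0584 F [-0.3 -0.4 -1.9]
 row [0.969, -0.076, 0.085] [0.0, 0.0, -0.005] rows>= 3.9
```

step_arm([
  [0.2,-0.02,0,0,0,-0.005,-1],
  [0.4,-0.07,0,0,0,-0.005,-1],
  [0.6,-0.07,0,0,0,-0.005,-1],
  [0.8,-0.07,0,0,0,-0.005,-1],
  [0.969,-0.076,0.04,0,0,-0.005,-1],
  [0.969,-0.076,0.2,0,0,-0.005,-1],
  [0.969,-0.076,0.4,0,0,-0.005,-1],
  [0.969,-0.076,0.5,0,0,-0.005,-1],
  [0.969,-0.076,0.5,0,0,-0.005,-1],
])

```text
clock: 14.18
eef_pos: [0.4874, 0.2216, 0.0819]
tcp_rot: [[-0.005, 1.0, -0.006], [1.0, 0.005, -0.003], [-0.003, -0.006, -1.0]]
ft_force: [-0.1, -0.1, -1.5]
finger_gap: 0.0587
```

```bash
python3 - <<'E'
from h import *
plan(.4885,.2225,.0475,0.2)
f=grab_frame("side");g=grab_frame("top")
cv2.imwrite("pics/v6.png",cv2.resize(np.hstack([f["frame"][180:380,220:440],g["frame"][100:300,150:330]]),None,fx=2,fy=2)[:,:,::-1])
E
```

```text
t 14.18 pos [0.4874 0.2216 0.0819] ang 0.26 gap 0.0587 F [-0.1 -0.1 -1.5]
 row [0.004, 0.005, 0.138] [-0.003, 0.001, 0.001] rows>= 0.6
```

View pics/v6.png

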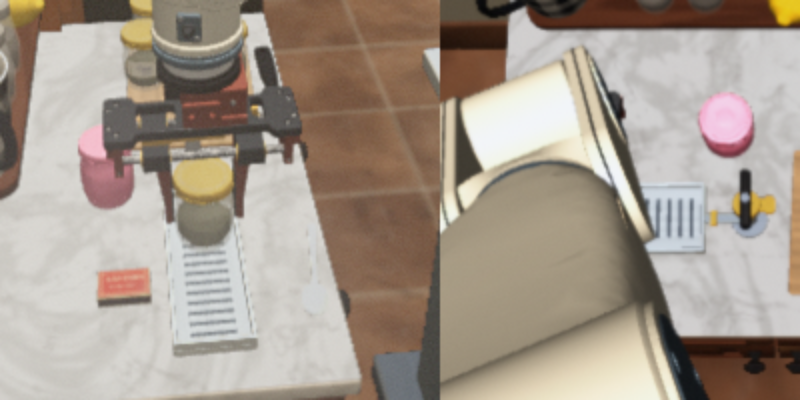

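step_arm([
  [0.004,0.005,0.08,0,0,0,-1],
  [0.004,0.005,0.12,0,0,0,-1],
  [0.004,0.005,0.138,0,0,0,-1],
  [0.004,0.005,0.138,0,0,0,-1],
  [0.004,0.005,0.138,0,0,0,-1],
])

```text
clock: 14.9
eef_pos: [0.4911, 0.2236, 0.0512]
tcp_rot: [[-0.004, 1.0, 0.001], [1.0, 0.004, 0.0], [0.0, 0.001, -1.0]]
ft_force: [-0.4, -0.0, -2.0]
finger_gap: 0.0583
```

```bash
python3 - <<'E'
from h import *
plan(.4885,.2225,.0475,0.2)
E
```

```text
t 14.9 pos [0.4911 0.2236 0.0512] ang 0.25 gap 0.0583 F [-0.4 -0.  -2. ]
 row [-0.005, -0.01, 0.015] [0.0, -0.0, 0.0] rows>= 0.1
```

step_arm([
  [-0.003,-0.008,0.018,0,0,0,-1],
  [-0.003,-0.008,0.018,0,0,0,-1],
  [-0.003,-0.008,0.018,0,0,0,-1],
  [-0.003,-0.008,0.018,0,0,0,0.4],
  [-0.003,-0.008,0.018,0,0,0,0.7],
  [-0.003,-0.008,0.018,0,0,0,0.8],
  [-0.003,-0.008,-0.2,0,0,0,0.8],
  [-0.003,-0.008,-0.45,0,0,0,0.8],
  [-0.003,-0.008,-0.6,0,0,0,0.8],
  [-0.5,-0.008,-0.6,0,0,0,1],
])

```text
clock: 16.15
eef_pos: [0.4917, 0.1627, 0.2042]
tcp_rot: [[-0.01, 1.0, 0.008], [1.0, 0.01, 0.003], [0.003, 0.008, -1.0]]
ft_force: [0.8, -0.5, -0.8]
finger_gap: 0.0855
```

```bash
python3 - <<'E'
from h import *
plan(.53,-.109,.2,0)
E
```

```text
t 16.15 pos [0.4917 0.1627 0.2042] ang 0.54 gap 0.0855 F [ 0.8 -0.5 -0.8]
 row [-1.088, 0.143, 0.015] [0.004, -0.001, 0.005] rows>= 4.4
```

step_arm([
  [-0.25,0.05,0,0,0,0,1],
  [-0.5,0.1,0,0,0,0,1],
  [-0.75,0.14,0,0,0,0,1],
  [-1.0,0.14,0,0,0,0,1],
  [-1.0,0.14,0,0,0,0,1],
  [-1.0,0.14,0,0,0,0,1],
])

```text
clock: 16.9
eef_pos: [0.5248, -0.0894, 0.2004]
tcp_rot: [[-0.003, 1.0, -0.001], [1.0, 0.003, 0.001], [0.001, -0.001, -1.0]]
ft_force: [0.8, 0.8, -0.3]
finger_gap: 0.0881
```

```bash
python3 - <<'E'
from h import *
plan(.53,-.109,.0405,0)
f=grab_frame("top"); g=grab_frame("side")
for fr in(f,g):
    A,uv=cloud(fr,np.ones((400,640),bool))
    s=(A[:,2]>.085)&(A[:,2]<.105)&(A[:,0]>.42)&(A[:,0]<.58)&(A[:,1]>.12)&(A[:,1]<.35)
    if s.sum()>20: print(s.sum(),A[s].mean(0).round(4),*rect(A[s]))
cv2.imwrite("pics/v7.png",np.hstack([f["frame"][100:300,150:470],g["frame"][150:350,180:500]])[:,:,::-1])
E
```

```text
t 16.9 pos [ 0.5248 -0.0894  0.2004] ang 0.19 gap 0.0881 F [ 0.8  0.8 -0.3]
 row [-0.079, 0.021, 0.639] [-0.0, -0.0, 0.002] rows>= 2.6
622 [0.4896 0.221  0.095 ] [490.8 221.4] [57.4 57.1] 13.13
588 [0.4904 0.2288 0.0942] [489.6 225.5] [57.6 57.4] 41.52
```

View pics/v7.png

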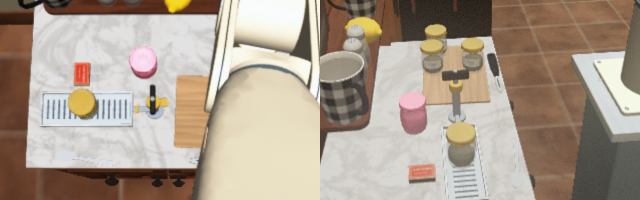

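Jar stands upright at the tray's middle (within ~2 mm). Next jar at (0.538, −0.109).

step_arm([
  [-0.078,0.021,0.0,0,0,0,1],
  [-0.078,0.021,0.1,0,0,0,1],
  [-0.078,0.021,0.3,0,0,0,1],
  [-0.078,0.021,0.5,0,0,0,1],
  [-0.078,0.021,0.64,0,0,0,1],
  [-0.078,0.021,0.64,0,0,0,1],
  [-0.078,0.021,0.64,0,0,0,1],
])

```text
clock: 17.88
eef_pos: [0.5316, -0.1092, 0.0417]
tcp_rot: [[-0.005, 1.0, 0.001], [1.0, 0.005, -0.0], [-0.0, 0.001, -1.0]]
ft_force: [-0.2, 0.1, 0.4]
finger_gap: 0.0879
```

```bash
python3 - <<'E'
from h import *
plan(.53,-.109,.0405,0)
f=grab_frame("side")
cv2.imwrite("pics/v8.png",cv2.resize(f["frame"][130:280,200:400],None,fx=3,fy=3)[:,:,::-1])
E
```

```text
t 17.88 pos [ 0.5316 -0.1092  0.0417] ang 0.29 gap 0.0879 F [-0.2  0.1  0.4]
 row [0.001, -0.006, 0.005] [0.001, 0.0, 0.002] rows>= 0.0
```

View pics/v8.png

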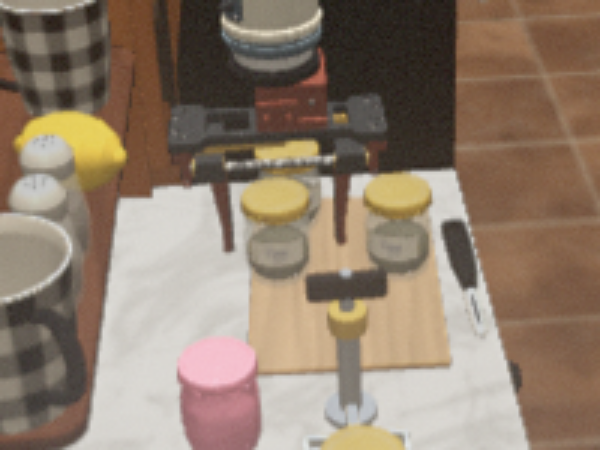

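step_arm([
  [0,0,0,0,0,0,-1],
  [0,0,0,0,0,0,-1],
  [0,0,0,0,0,0,-1],
  [0,0,0,0,0,0,-1],
  [0,0,0,0,0,0,-1],
  [0,0,-0.2,0,0,0,-1],
  [0,0,-0.4,0,0,0,-1],
  [0.0,0,-0.6,0,0,0,-1],
  [0.2,-0.1,-0.64,0,0,0,-1],
  [0.4,-0.17,-0.64,0,0,0,-1],
])

```text
clock: 19.18
eef_pos: [0.4864, -0.0086, 0.2014]
tcp_rot: [[-0.003, 1.0, 0.0], [1.0, 0.003, 0.0], [0.0, 0.0, -1.0]]
ft_force: [0.5, 0.4, -2.4]
finger_gap: 0.0581
```

```bash
python3 - <<'E'
from h import *
plan(.4882,.2865,.2,0.2)
E
```

```text
t 19.18 pos [ 0.4864 -0.0086  0.2014] ang 0.15 gap 0.0581 F [ 0.5  0.4 -2.4]
 row [1.18, 0.01, 0.006] [0.0, -0.0, -0.0] rows>= 4.7
```

step_arm([
  [0.25,0.01,0,0,0,0,-1],
  [0.5,0.01,0,0,0,0,-1],
  [0.75,0.01,0,0,0,0,-1],
  [1.0,0.01,0,0,0,0,-1],
  [1.0,0.01,0,0,0,0,-1],
  [1.0,0.01,0,0,0,0,-1],
])

```text
clock: 19.92
eef_pos: [0.4878, 0.2402, 0.1999]
tcp_rot: [[-0.006, 1.0, -0.002], [1.0, 0.006, -0.001], [-0.001, -0.002, -1.0]]
ft_force: [0.3, -0.4, -1.0]
finger_gap: 0.0585
```

```bash
python3 - <<'E'
from h import *
plan(.4882,.2865,.0475,0.2)
E
```

```text
t 19.93 pos [0.4878 0.2402 0.1999] ang 0.32 gap 0.0585 F [ 0.3 -0.4 -1. ]
 row [0.186, 0.004, 0.609] [-0.001, 0.001, 0.001] rows>= 2.5
```

step_arm([
  [0.19,0.004,0.1,0,0,0,-1],
  [0.19,0.004,0.24,0,0,0,-1],
  [0.19,0.004,0.24,0,0,0,-1],
  [0.19,0.004,0.24,0,0,0,-1],
  [0.19,0.004,0.24,0,0,0,-1],
])

```text
clock: 20.55
eef_pos: [0.4907, 0.2878, 0.1421]
tcp_rot: [[-0.003, 1.0, 0.002], [1.0, 0.003, 0.001], [0.001, 0.002, -1.0]]
ft_force: [0.3, -0.0, -1.1]
finger_gap: 0.0579
```

```bash
python3 - <<'E'
from h import *
plan(.4882,.287,.0475,0.2)
E
```

```text
t 20.55 pos [0.4907 0.2878 0.1421] ang 0.18 gap 0.0579 F [ 0.3 -0.  -1.1]
 row [-0.004, -0.011, 0.379] [0.001, -0.0, -0.0] rows>= 1.5
```

step_arm([
  [-0.003,-0.008,0.1,0,0,0,-1],
  [-0.003,-0.008,0.2,0,0,0,-1],
  [-0.003,-0.008,0.3,0,0,0,-1],
  [-0.003,-0.008,0.36,0,0,0,-1],
  [-0.003,-0.008,0.375,0,0,0,-1],
  [-0.003,-0.008,0.375,0,0,0,-1],
  [-0.003,-0.008,0.375,0,0,0,-1],
])

```text
clock: 21.42
eef_pos: [0.4884, 0.2878, 0.0478]
tcp_rot: [[-0.004, 1.0, 0.001], [1.0, 0.004, 0.001], [0.001, 0.001, -1.0]]
ft_force: [-0.3, -0.4, -1.1]
finger_gap: 0.0585
```

```bash
python3 - <<'E'
from h import *
plan(.4882,.287,.0475,0.2)
f=grab_frame("side")
cv2.imwrite("pics/v9.png",cv2.resize(f["frame"][200:380,240:420],None,fx=3,fy=3)[:,:,::-1])
E
```

```text
t 21.43 pos [0.4884 0.2878 0.0478] ang 0.25 gap 0.0585 F [-0.3 -0.4 -1.1]
 row [-0.003, -0.001, 0.001] [0.001, -0.0, 0.0] rows>= 0.0
```

View pics/v9.png

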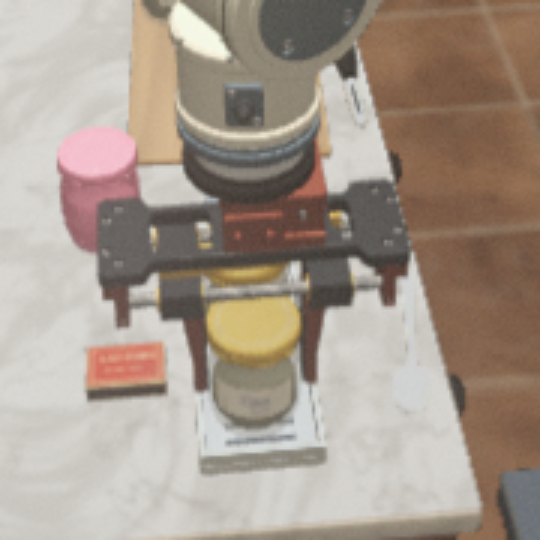

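step_arm([
  [-0.003,0,0.003,0,0,0,-1],
  [-0.003,0,0.003,0,0,0,0.4],
  [-0.003,0,0.003,0,0,0,0.8],
  [-0.003,0,0.003,0,0,0,0.8],
  [-0.003,0,-0.2,0,0,0,0.8],
  [-0.003,0,-0.4,0,0,0,0.8],
  [-0.1,0,-0.6,0,0,0,1],
  [-0.4,0,-0.6,0,0,0,1],
  [-0.7,0,-0.6,0,0,0,1],
  [-0.95,0,-0.6,0,0,0,1],
])

```text
clock: 22.72
eef_pos: [0.4885, 0.0733, 0.1972]
tcp_rot: [[-0.005, 1.0, 0.001], [1.0, 0.005, -0.0], [-0.0, 0.001, -1.0]]
ft_force: [0.8, -0.5, -1.0]
finger_gap: 0.0877
```

```bash
python3 - <<'E'
from h import *
plan(.518,-.185,.2,0)
E
```

```text
t 22.73 pos [0.4885 0.0733 0.1972] ang 0.3 gap 0.0877 F [ 0.8 -0.5 -1. ]
 row [-1.034, 0.113, -0.011] [0.0, 0.0, 0.003] rows>= 4.2
```

step_arm([
  [-0.25,0.11,0,0,0,0,1],
  [-0.5,0.11,0,0,0,0,1],
  [-0.75,0.11,0,0,0,0,1],
  [-0.98,0.11,0,0,0,0,1],
  [-0.98,0.11,0,0,0,0,1],
  [-0.98,0.11,0,0,0,0,1],
])

```text
clock: 23.48
eef_pos: [0.5168, -0.1697, 0.1966]
tcp_rot: [[-0.003, 1.0, -0.001], [1.0, 0.003, 0.001], [0.001, -0.001, -1.0]]
ft_force: [0.2, 0.5, -0.3]
finger_gap: 0.0879
```

```bash
cat > look.py <<'E'
from h import *
import sys
f=grab_frame("top"); g=grab_frame("side")
for nm,fr in(("top",f),("side",g)):
    A,uv=cloud(fr,np.ones((400,640),bool))
    for lo,hi in((.085,.105),(.165,.185)):
        s=(A[:,2]>lo)&(A[:,2]<hi)&(A[:,0]>.42)&(A[:,0]<.58)&(A[:,1]>.1)&(A[:,1]<.36)
        m=np.zeros((400,640),np.uint8); m[uv[s][:,1],uv[s][:,0]]=1; m=cv2.erode(m,np.ones((2,2)))
        n,l=cv2.connectedComponents(m)
        for i in range(1,n):
            P,_=cloud(fr,l==i)
            if len(P)>100: print(nm,len(P),"z",P[:,2].mean().round(4),*rect(P))
cv2.imwrite(sys.argv[1],np.hstack([f["frame"][100:300,150:470],g["frame"][150:350,180:500]])[:,:,::-1])
E
python3 - <<'E'
from h import *
plan(.518,-.185,.0405,0)
E
python3 look.py pics/v10.png
```

```text
t 23.48 pos [ 0.5168 -0.1697  0.1966] ang 0.19 gap 0.0879 F [ 0.2  0.5 -0.3]
 row [-0.062, 0.005, 0.625] [-0.0, -0.0, 0.002] rows>= 2.5
top 562 z 0.095 [489.5 220.2] [54.3 55.2] 20.47
top 546 z 0.0951 [488.2 285.1] [54.2 54.6] 44.65
side 1179 z 0.0945 [488.8 259.3] [ 55.4 121.7] 0.12
```

View pics/v10.png

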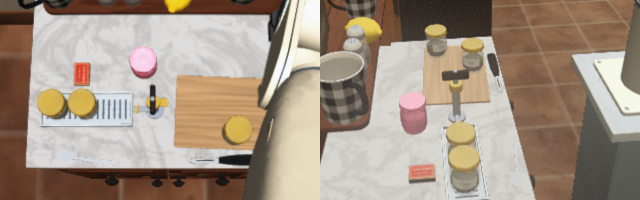

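Two jars stand in the tray 65 mm apart. Third: the one at (0.525, −0.185).

step_arm([
  [-0.062,0.005,0.0,0,0,0,1],
  [-0.062,0.005,0.1,0,0,0,1],
  [-0.062,0.005,0.3,0,0,0,1],
  [-0.062,0.005,0.5,0,0,0,1],
  [-0.062,0.005,0.625,0,0,0,1],
  [-0.062,0.005,0.625,0,0,0,1],
  [-0.062,0.005,0.625,0,0,0,1],
])

```text
clock: 24.45
eef_pos: [0.5195, -0.1856, 0.0417]
tcp_rot: [[-0.005, 1.0, 0.001], [1.0, 0.005, -0.001], [-0.001, 0.001, -1.0]]
ft_force: [0.4, -0.4, 0.4]
finger_gap: 0.0881
```

```bash
python3 - <<'E'
from h import *
plan(.518,-.185,.0405,0)
f=grab_frame("side")
cv2.imwrite("pics/v11.png",cv2.resize(f["frame"][130:280,200:400],None,fx=3,fy=3)[:,:,::-1])
E
```

```text
t 24.45 pos [ 0.5195 -0.1856  0.0417] ang 0.3 gap 0.0881 F [ 0.4 -0.4  0.4]
 row [0.002, -0.006, 0.005] [0.001, 0.0, 0.002] rows>= 0.0
```

View pics/v11.png

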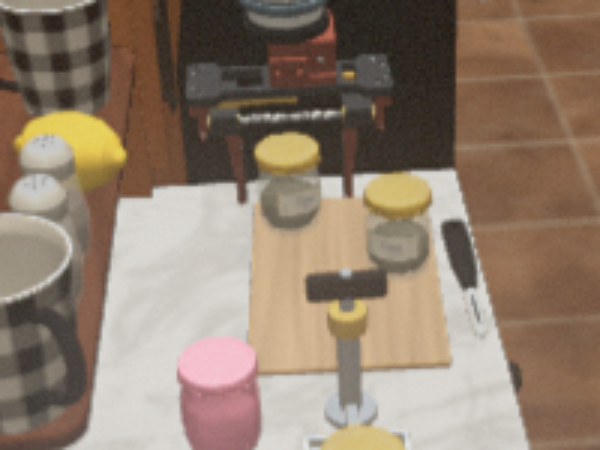

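step_arm([
  [0,0,0,0,0,0,-1],
  [0,0,0,0,0,0,-1],
  [0,0,0,0,0,0,-1],
  [0,0,0,0,0,0,-1],
  [0,0,0,0,0,0,-1],
  [0,0,-0.2,0,0,0,-1],
  [0,0,-0.4,0,0,0,-1],
  [0.0,0,-0.6,0,0,0,-1],
  [0.2,-0.1,-0.64,0,0,0,-1],
  [0.4,-0.12,-0.64,0,0,0,-1],
])

```text
clock: 25.75
eef_pos: [0.4862, -0.0848, 0.2011]
tcp_rot: [[-0.002, 1.0, -0.001], [1.0, 0.002, 0.0], [0.0, -0.001, -1.0]]
ft_force: [2.0, -0.8, -2.6]
finger_gap: 0.0583
```

step_arm([
  [0.25,0,0,0,0,0,-1],
  [0.5,0,0,0,0,0,-1],
  [0.75,0,0,0,0,0,-1],
  [0.9,0,0,0,0,0,-1],
  [0.9,0,0,0,0,0,-1],
  [0.9,0,0,0,0,0,-1],
])

```text
clock: 26.5
eef_pos: [0.4862, 0.1389, 0.2]
tcp_rot: [[-0.005, 1.0, -0.002], [1.0, 0.005, -0.001], [-0.001, -0.002, -1.0]]
ft_force: [0.2, -0.2, -1.9]
finger_gap: 0.0582
```

```bash
python3 - <<'E'
from h import *
plan(.4885,.1575,.14,0.2)
E
```

```text
t 26.5 pos [0.4862 0.1389 0.2   ] ang 0.29 gap 0.0582 F [ 0.2 -0.2 -1.9]
 row [0.075, 0.01, 0.24] [-0.001, 0.0, 0.001] rows>= 1.0
```

step_arm([
  [0.075,0.01,0.1,0,0,0,-1],
  [0.075,0.01,0.24,0,0,0,-1],
  [0.075,0.01,0.24,0,0,0,-1],
  [0.075,0.01,0.24,0,0,0,-1],
  [0.075,0.01,0.24,0,0,0,-1],
])

```text
clock: 27.12
eef_pos: [0.4905, 0.158, 0.142]
tcp_rot: [[-0.004, 1.0, 0.002], [1.0, 0.004, 0.001], [0.001, 0.002, -1.0]]
ft_force: [0.5, -0.1, -2.4]
finger_gap: 0.0586
```

```bash
python3 - <<'E'
from h import *
plan(.4885,.1575,.0475,0.2)
E
```

```text
t 27.12 pos [0.4905 0.158  0.142 ] ang 0.21 gap 0.0586 F [ 0.5 -0.1 -2.4]
 row [-0.002, -0.009, 0.378] [0.001, -0.0, 0.0] rows>= 1.5
```

step_arm([
  [-0.002,-0.008,0.1,0,0,0,-1],
  [-0.002,-0.008,0.2,0,0,0,-1],
  [-0.002,-0.008,0.3,0,0,0,-1],
  [-0.002,-0.008,0.36,0,0,0,-1],
  [-0.002,-0.008,0.375,0,0,0,-1],
  [-0.002,-0.008,0.375,0,0,0,-1],
  [-0.002,-0.008,0.375,0,0,0,-1],
])

```text
clock: 28.0
eef_pos: [0.4882, 0.1579, 0.0477]
tcp_rot: [[-0.004, 1.0, 0.001], [1.0, 0.004, 0.0], [0.0, 0.001, -1.0]]
ft_force: [-0.2, -0.2, -2.6]
finger_gap: 0.0582
```

```bash
python3 - <<'E'
from h import *
plan(.4885,.1575,.0475,0.2)
f=grab_frame("side")
cv2.imwrite("pics/v12.png",cv2.resize(f["frame"][200:380,240:420],None,fx=3,fy=3)[:,:,::-1])
E
```

```text
t 28.0 pos [0.4882 0.1579 0.0477] ang 0.26 gap 0.0582 F [-0.2 -0.2 -2.6]
 row [-0.002, 0.001, 0.001] [0.001, -0.0, 0.0] rows>= 0.0
```

View pics/v12.png

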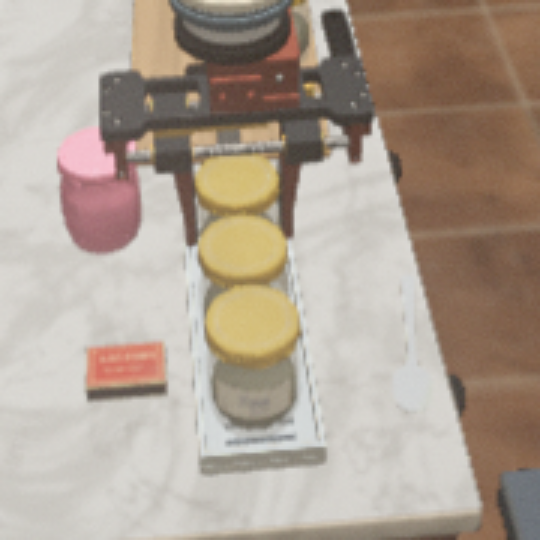

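step_arm([
  [0,0,0.004,0,0,0,-1],
  [0,0,0.004,0,0,0,0.4],
  [0,0,0.004,0,0,0,0.8],
  [0,0,0.004,0,0,0,0.8],
  [0,0,-0.2,0,0,0,0.8],
  [0,0,-0.4,0,0,0,0.8],
  [-0.1,0,-0.6,0,0,0,1],
  [-0.4,-0.05,-0.6,0,0,0,1],
  [-0.65,-0.1,-0.6,0,0,0,1],
  [-0.9,-0.15,-0.6,0,0,0,1],
])

```text
clock: 29.3
eef_pos: [0.4537, -0.0534, 0.1972]
tcp_rot: [[-0.005, 1.0, 0.001], [1.0, 0.005, -0.0], [-0.0, 0.001, -1.0]]
ft_force: [1.2, -0.7, 0.4]
finger_gap: 0.088
```

```bash
python3 - <<'E'
from h import *
plan(.434,-.1055,.2,0)
E
```

```text
t 29.3 pos [ 0.4537 -0.0534  0.1972] ang 0.3 gap 0.088 F [ 1.2 -0.7  0.4]
 row [-0.208, -0.08, -0.011] [0.0, 0.0, 0.003] rows>= 0.9
```

step_arm([
  [-0.16,-0.07,0,0,0,0,1],
  [-0.16,-0.07,0,0,0,0,1],
  [-0.16,-0.07,0,0,0,0,1],
  [-0.16,-0.07,0,0,0,0,1],
])

```text
clock: 29.8
eef_pos: [0.4372, -0.0909, 0.1969]
tcp_rot: [[-0.006, 1.0, 0.0], [1.0, 0.006, 0.0], [0.0, 0.0, -1.0]]
ft_force: [-0.1, 0.5, -0.0]
finger_gap: 0.0876
```

```bash
python3 - <<'E'
from h import *
plan(.434,-.1055,.0405,0)
E
python3 look.py pics/v13.png
```

```text
t 29.8 pos [ 0.4372 -0.0909  0.1969] ang 0.34 gap 0.0876 F [-0.1  0.5 -0. ]
 row [-0.058, -0.013, 0.626] [0.0, -0.0, 0.003] rows>= 2.5
top 548 z 0.0951 [489.4 220.2] [54.5 54.8] 15.47
top 552 z 0.0951 [488.2 285.1] [53.  54.3] 45.85
top 565 z 0.0952 [487.1 153.7] [54.9 54.6] 47.26
side 1619 z 0.0944 [488.8 226.3] [187.2  55.6] 89.88
```

View pics/v13.png

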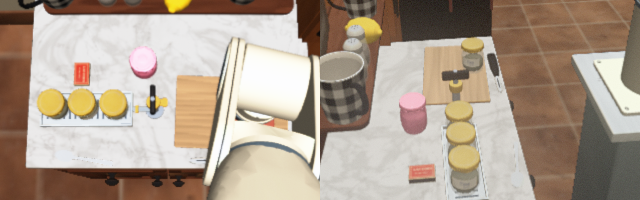

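Bottom row stands properly. Last jar at (0.434, −0.106).

step_arm([
  [-0.058,-0.013,0.0,0,0,0,1],
  [-0.058,-0.013,0.1,0,0,0,0.9],
  [-0.058,-0.013,0.3,0,0,0,0.9],
  [-0.058,-0.013,0.5,0,0,0,0.9],
  [-0.058,-0.013,0.625,0,0,0,0.9],
  [-0.058,-0.013,0.625,0,0,0,0.9],
  [-0.058,-0.013,0.625,0,0,0,0.9],
])

```text
clock: 30.78
eef_pos: [0.4342, -0.1067, 0.0415]
tcp_rot: [[-0.005, 1.0, 0.001], [1.0, 0.005, -0.0], [-0.0, 0.001, -1.0]]
ft_force: [0.2, 0.1, 0.1]
finger_gap: 0.0832
```

```bash
python3 - <<'E'
from h import *
plan(.434,-.1055,.0405,0)
f=grab_frame("side")
cv2.imwrite("pics/v14.png",cv2.resize(f["frame"][130:280,200:400],None,fx=3,fy=3)[:,:,::-1])
E
```

```text
t 30.77 pos [ 0.4342 -0.1067  0.0415] ang 0.26 gap 0.0832 F [0.2 0.1 0.1]
 row [0.005, -0.001, 0.004] [0.0, 0.0, 0.002] rows>= 0.0
```

View pics/v14.png

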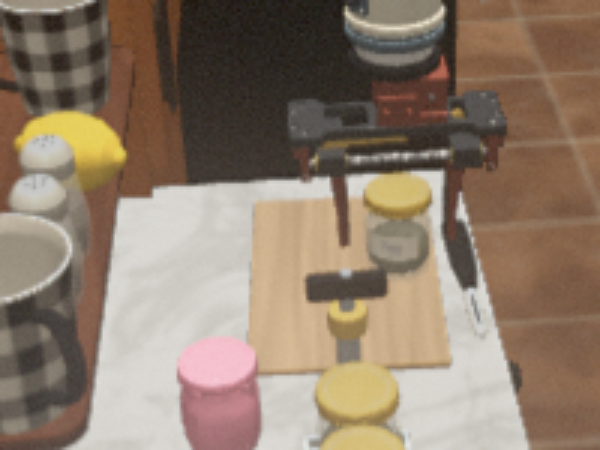

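step_arm([
  [0,0,0,0,0,0,-1],
  [0,0,0,0,0,0,-1],
  [0,0,0,0,0,0,-1],
  [0,0,0,0,0,0,-1],
  [0,0,0,0,0,0,-1],
  [0,0,-0.2,0,0,0,-1],
  [0,0,-0.4,0,0,0,-1],
  [0.0,0,-0.6,0,0,0,-1],
  [0.2,0.1,-0.68,0,0,0,-1],
  [0.4,0.22,-0.68,0,0,0,-1],
])

```text
clock: 32.08
eef_pos: [0.4896, -0.0054, 0.213]
tcp_rot: [[-0.002, 1.0, 0.004], [1.0, 0.002, -0.0], [-0.0, 0.004, -1.0]]
ft_force: [0.7, -0.3, -2.0]
finger_gap: 0.0581
```

step_arm([
  [0.25,0,0,0,0,0,-1],
  [0.5,0,0,0,0,0,-1],
  [0.75,0,0,0,0,0,-1],
  [0.95,0,0,0,0,0,-1],
  [0.95,0,0,0,0,0,-1],
  [0.95,0,0,0,0,0,-1],
])

```text
clock: 32.83
eef_pos: [0.4864, 0.231, 0.2102]
tcp_rot: [[-0.005, 1.0, -0.001], [1.0, 0.005, -0.001], [-0.001, -0.001, -1.0]]
ft_force: [-0.6, 0.0, -2.4]
finger_gap: 0.0578
```

```bash
python3 - <<'E'
from h import *
plan(.4885,.2545,.17,0.2)
E
```

```text
t 32.83 pos [0.4864 0.231  0.2102] ang 0.31 gap 0.0578 F [-0.6  0.  -2.4]
 row [0.094, 0.009, 0.161] [-0.001, 0.0, 0.001] rows>= 0.7
```

step_arm([
  [0.092,0.009,0.08,0,0,0,-1],
  [0.092,0.009,0.16,0,0,0,-1],
  [0.092,0.009,0.16,0,0,0,-1],
  [0.092,0.009,0.16,0,0,0,-1],
  [0.092,0.009,0.16,0,0,0,-1],
])

```text
clock: 33.45
eef_pos: [0.4899, 0.2541, 0.1716]
tcp_rot: [[-0.004, 1.0, 0.001], [1.0, 0.004, 0.001], [0.001, 0.001, -1.0]]
ft_force: [0.0, 0.7, -2.6]
finger_gap: 0.058
```

```bash
python3 - <<'E'
from h import *
plan(.4885,.2545,.1285,0.2)
E
```

```text
t 33.45 pos [0.4899 0.2541 0.1716] ang 0.2 gap 0.058 F [ 0.   0.7 -2.6]
 row [0.002, -0.006, 0.172] [0.001, -0.0, 0.0] rows>= 0.7
```

step_arm([
  [0.002,-0.006,0.06,0,0,0,-1],
  [0.002,-0.006,0.12,0,0,0,-1],
  [0.002,-0.006,0.15,0,0,0,-1],
  [0.002,-0.006,0.168,0,0,0,-1],
  [0.002,-0.006,0.168,0,0,0,-1],
  [0.002,-0.006,0.168,0,0,0,-1],
])

```text
clock: 34.2
eef_pos: [0.488, 0.255, 0.1289]
tcp_rot: [[-0.004, 1.0, 0.0], [1.0, 0.004, 0.0], [0.0, 0.0, -1.0]]
ft_force: [-0.0, -0.2, -0.7]
finger_gap: 0.0582
```

```bash
python3 - <<'E'
from h import *
plan(.4885,.2545,.1275,0.2)
f=grab_frame("side")
cv2.imwrite("pics/v15.png",cv2.resize(f["frame"][200:380,240:420],None,fx=3,fy=3)[:,:,::-1])
E
```

```text
t 34.2 pos [0.488  0.255  0.1289] ang 0.26 gap 0.0582 F [-0.  -0.2 -0.7]
 row [-0.002, 0.002, 0.006] [0.0, -0.0, 0.0] rows>= 0.0
```

View pics/v15.png

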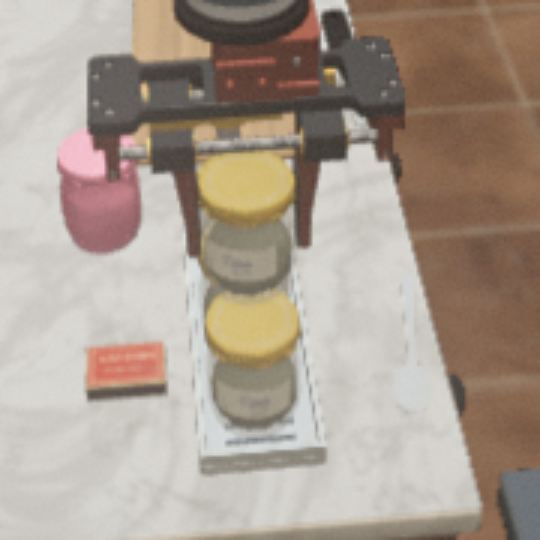

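step_arm([
  [0,0,0.003,0,0,0,-1],
  [0,0,0.003,0,0,0,-1],
  [0,0,0.003,0,0,0,0.4],
  [0,0,0.003,0,0,0,0.8],
  [0,0,0.003,0,0,0,0.8],
  [0,0,-0.1,0,0,0,0.8],
  [0,0,-0.3,0,0,0,0.8],
  [0,0,-0.5,0,0,0,0.8],
  [-0.3,0,-0.5,0,0,0,0.5],
  [-0.6,0,-0.5,0,0,0,0.2],
])

```text
clock: 35.5
eef_pos: [0.4886, 0.1292, 0.2547]
tcp_rot: [[-0.007, 1.0, 0.002], [1.0, 0.007, 0.0], [0.0, 0.002, -1.0]]
ft_force: [0.5, -0.5, -0.1]
finger_gap: 0.0628
```

```bash
python3 - <<'E'
from h import *
plan(.489,.0722,.22,-89.8)
E
python3 look.py pics/v16.png
```

```text
t 35.5 pos [0.4886 0.1292 0.2547] ang 0.39 gap 0.0628 F [ 0.5 -0.5 -0.1]
 row [-0.228, -0.0, 0.139] [0.001, -0.001, 0.752] rows>= 8.4
side 573 z 0.0944 [488.9 295.3] [49.6 54.8] 87.08
side 595 z 0.1742 [487.1 260. ] [55.1 55.2] 83.46
```

View pics/v16.png

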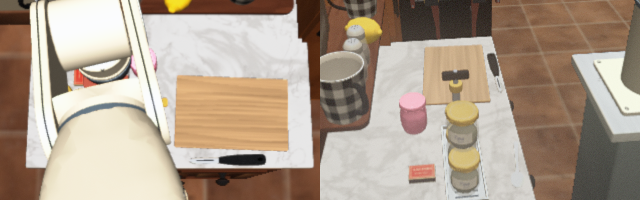

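step_arm([
  [-0.2,0,0,0,0,0.08,0],
  [-0.2,0,0,0,0,0.16,0],
  [-0.2,0,0,0,0,0.24,0],
  [-0.2,0,0,0,0,0.32,0],
  [-0.2,0,0,0,0,0.4,0],
  [-0.2,0,0,0,0,0.5,0],
  [-0.2,0,0,0,0,0.6,0],
  [-0.2,0,0,0,0,0.7,0],
  [-0.2,0,0,0,0,0.752,0],
  [-0.2,0,0,0,0,0.752,0],
])

```text
clock: 36.85
eef_pos: [0.4886, 0.0803, 0.2537]
tcp_rot: [[1.0, 0.002, 0.0], [0.002, -1.0, 0.0], [0.0, -0.0, -1.0]]
ft_force: [-0.9, 0.5, -0.5]
finger_gap: 0.044
```

```bash
python3 - <<'E'
from h import *
plan(.489,.0722,.108,-89.8)
E
python3 look.py pics/v17.png
```

```text
t 36.85 pos [0.4886 0.0803 0.2537] ang -89.88 gap 0.044 F [-0.9  0.5 -0.5]
 row [0.001, 0.033, 0.583] [-0.0, -0.0, -0.001] rows>= 2.3
top 152 z 0.0952 [478.4 297.6] [51.9 21.4] 36.29
top 637 z 0.1752 [487.2 253. ] [54.4 55.2] 25.07
side 582 z 0.0945 [488.9 296.4] [47.9 55.4] 89.8
side 616 z 0.1743 [487.5 259.9] [54.5 54.8] 54.78
```

View pics/v17.png

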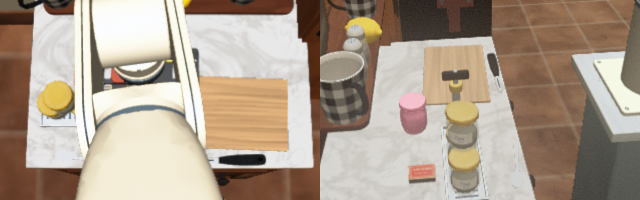

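step_arm([
  [0.001,0.033,0.0,0,0,0,0],
  [0.001,0.033,0.15,0,0,0,0],
  [0.001,0.033,0.35,0,0,0,0],
  [0.001,0.033,0.5,0,0,0,0],
  [0.001,0.033,0.583,0,0,0,0],
  [0.001,0.033,0.583,0,0,0,0],
  [0.001,0.033,0.583,0,0,0,0],
])

```text
clock: 37.83
eef_pos: [0.4895, 0.0715, 0.1087]
tcp_rot: [[1.0, 0.001, 0.001], [0.001, -1.0, 0.0], [0.001, -0.0, -1.0]]
ft_force: [-0.2, 0.3, -0.1]
finger_gap: 0.0436
```

```bash
python3 - <<'E'
from h import *
plan(.489,.0722,.108,-89.8)
f=grab_frame("side")
cv2.imwrite("pics/v18.png",cv2.resize(f["frame"][170:350,220:420],None,fx=3,fy=3)[:,:,::-1])
E
```

```text
t 37.83 pos [0.4895 0.0715 0.1087] ang -89.96 gap 0.0436 F [-0.2  0.3 -0.1]
 row [-0.002, -0.003, 0.003] [-0.0, -0.001, -0.001] rows>= 0.0
```

View pics/v18.png

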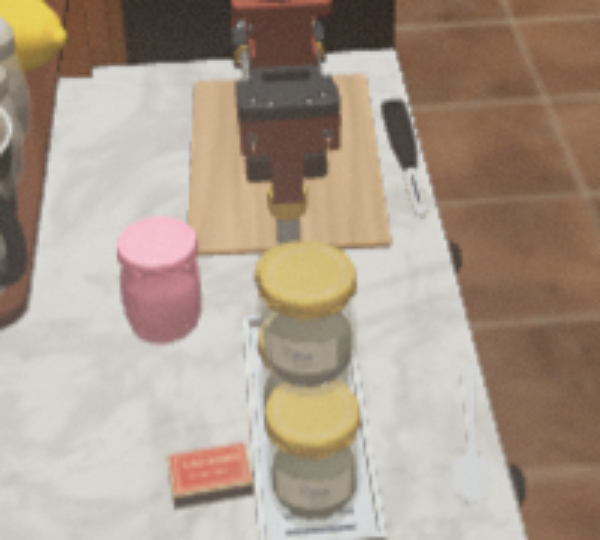

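step_arm([
  [0,0,0,0,0,0,-1],
  [0,0,0,0,0,0,-1],
  [0,0,0,0,0,0,-1],
  [0,0,0,0,0,-0.08,-1],
  [0,0,0,0,0,-0.16,-1],
  [0,0,0,0,0,-0.24,-1],
  [0,0,0,0,0,-0.32,-1],
  [0,0,0,0,0,-0.378,-1],
  [0,0,0,0,0,-0.378,-1],
  [0,0,0,0,0,-0.378,-1],
], newtons=15)

```text
clock: 39.12
eef_pos: [0.4887, 0.0725, 0.1082]
tcp_rot: [[0.703, 0.712, 0.0], [0.712, -0.703, 0.001], [0.001, -0.001, -1.0]]
ft_force: [-0.9, 5.5, 2.1]
finger_gap: 0.0113
```

```bash
python3 - <<'E'
from h import *
plan(.489,.0722,.108,-44.7); print(observe()["torque"].round(2))
E
```

```text
t 39.12 pos [0.4887 0.0725 0.1082] ang -44.63 gap 0.0113 F [-0.9  5.5  2.1]
 row [-0.0, 0.002, 0.001] [-0.0, -0.0, 0.001] rows>= 0.0
[0.88 0.29 0.03]
```

step_arm([
  [0,0,0,0,0,0,0],
  [0,0,0,0,0,0,0],
  [0,0,0,0,0,0,0],
  [0,0,-0.15,0,0,0,0],
  [0,0,-0.35,0,0,0,0],
  [0,0,-0.5,0,0,0,0],
  [-0.2,0.2,-0.5,0,0,0,0],
  [-0.5,0.4,-0.5,0,0,0,0],
  [-0.7,0.6,-0.5,0,0,0,0],
  [-0.8,0.7,-0.5,0,0,0,0],
])

```text
clock: 40.38
eef_pos: [0.4728, -0.1792, 0.2332]
tcp_rot: [[0.702, 0.712, 0.001], [0.712, -0.702, -0.0], [0.0, 0.001, -1.0]]
ft_force: [1.4, -0.4, -1.0]
finger_gap: 0.0439
```

step_arm([
  [-0.2,0.2,0,0,0,0,0],
  [-0.2,0.2,0,0,0,0,0],
  [-0.2,0.2,0,0,0,0,0],
])

```text
clock: 40.75
eef_pos: [0.4733, -0.248, 0.2326]
tcp_rot: [[0.704, 0.711, -0.001], [0.711, -0.704, 0.001], [-0.0, -0.001, -1.0]]
ft_force: [-0.9, 0.3, 0.7]
finger_gap: 0.0437
```

```bash
python3 - <<'E'
from h import *
o=observe();print(o["clock"],o["eef_pos"])
for c in("top","side"):
  f=grab_frame(c)
  A,uv=cloud(f,np.ones((400,640),bool))
  s=(A[:,2]>.12)&(A[:,2]<.14)&(abs(A[:,0]-.489)<.05)&(abs(A[:,1]-.072)<.045); print(c,s.sum(),*rect(A[s]))
  for n in("matchbox_mid","spoon","peeler"):
    q=silhouettes(f,n)[0]; P,_=cloud(f,q["pixels"]); print(n,round(q["p"],2),P[:,2].max().round(3),*rect(P))
E
python3 look.py pics/v19.png
```

```text
40.75 [ 0.47331124 -0.24797652  0.23257537]
top 182 [489.4  70.5] [58.7 12.4] 45.48
matchbox_mid 0.88 0.022 [558.4 252.6] [48.8 35.5] 6.87
spoon 0.88 0.012 [380.9 229.8] [132.3  25. ] 85.48
peeler 0.41 0.014 [382.3 228.1] [129.1  28.1] 85.48
side 165 [489.3  75.2] [58.7 11.7] 45.89
matchbox_mid 0.84 0.016 [555.2 247.8] [54.3 52.2] 6.32
spoon 0.77 0.009 [376.4 232.3] [128.2  21.6] 80.01
peeler 0.74 0.017 [377.3 -90.1] [161.4  23. ] 89.42
top 400 z 0.0951 [488.9 213.9] [42.1 55.4] 88.86
top 567 z 0.0951 [487.2 153.6] [54.7 54.8] 46.12
top 153 z 0.0949 [478.6 297.9] [52.1 21.6] 36.17
top 643 z 0.1752 [486.7 253.9] [53.2 55.4] 65.73
side 571 z 0.0946 [488.9 295.6] [49.5 55.1] 88.33
side 604 z 0.1743 [487.9 260. ] [55.3 55. ] 27.73
```

View pics/v19.png

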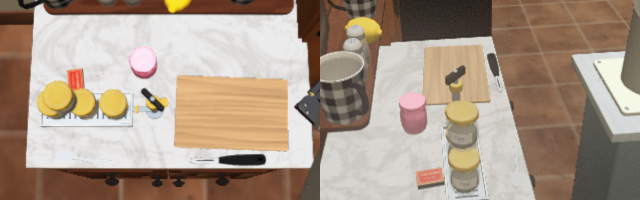

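```bash
python3 - <<'E'
from h import *
f=grab_frame("side");g=grab_frame("top")
for fr in(f,g):
    P,_=cloud(fr,silhouettes(fr,"matchbox_mid")[0]["pixels"])
    for lo in(.53,.54,.55,.56,.57): 
        q=P[(P[:,0]>lo)&(P[:,0]<lo+.01)]; print(lo,len(q),np.percentile(q[:,2],[50,90]).round(4) if len(q) else "")
    for lo in(.23,.24,.25,.26): 
        q=P[(P[:,1]>lo)&(P[:,1]<lo+.01)]; print(" y",lo,len(q),np.percentile(q[:,2],[50,90]).round(4) if len(q) else "")
cv2.imwrite("pics/v20.png",np.hstack([cv2.resize(f["frame"][220:360,260:400],(400,400),interpolation=2),cv2.resize(g["frame"][140:260,180:300],(400,400),interpolation=2)])[:,:,::-1])
E
```

```text
0.53 87 [0.0125 0.0142]
0.54 93 [0.0121 0.0138]
0.55 98 [0.0124 0.0141]
0.56 98 [0.0124 0.0141]
0.57 102 [0.0123 0.0143]
 y 0.23 29 [0.0119 0.0136]
 y 0.24 101 [0.0128 0.0144]
 y 0.25 106 [0.0127 0.0143]
 y 0.26 122 [0.0126 0.014 ]
0.53 21 [0.0136 0.0156]
0.54 63 [0.0141 0.0163]
0.55 72 [0.0135 0.0157]
0.56 72 [0.0139 0.017 ]
0.57 67 [0.014  0.0167]
 y 0.23 58 [0.0136 0.0162]
 y 0.24 89 [0.0139 0.0163]
 y 0.25 87 [0.0139 0.016 ]
 y 0.26 71 [0.0143 0.0168]
```

View pics/v20.png

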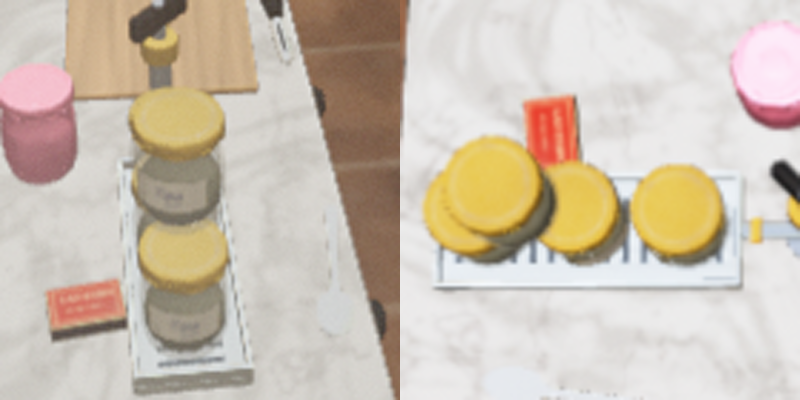

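The knocked matchbox still lies flat (top at 14 mm), the pyramid stands, and the valve is at about 45°. Handing in.

```bash
python3 -c "
from plant import *
print(hand_in())"
```

```text
the job is handed in; nothing more can be done
None
```

The steam tray is loaded and the job is handed in at about 41 s on the robot's clock; no verdict was reported. I shut the valve, laid the matchbox on the worktop and put all four jars in the tray. Three stand in the bottom row and one straddles the gap above b and c. I then turned the valve to half open and moved the arm clear. The pink jar was not touched.

Last checks:
- **Valve:** the bar reads 45.5° in the top camera and 45.9° in the side camera.
- **Jars:** all four stand upright. Those I could measure were within about 3 mm of their places; jars b and c are now partly hidden and were measured before the fourth jar went on.
- **Matchbox:** it was knocked about 2 cm after I placed it, but still lies flat with its top at 14 mm.
- **Spoon and peeler:** neither has moved. In the last top picture the peeler search returned the spoon instead, so the peeler's position comes from the side camera.

The two cameras disagreed by about 4–7 mm along y. The placings relied mostly on the top camera, and positions relative to the tray agree between the two to about 2–3 mm.

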